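Hang the banded bells to dry and set up the next blank

TASK

The bell on the banding machine is finished: swing the brush fully up by its red lift knob, and hang that bell and every other finished (black-banded) bell from the brown paper sheet on the drying rail, holding them by their blue grips: hook each on at the open end of the rail (green band) and slide it along under the guard bar to a red mark, one bell to a mark. With the brush still up, set the plain unpainted bell upright in the emptied cup of the wheel, and only then swing the brush fully down again. Leave the pots, jars and other things on the table where they are.

Things in the scene. Friction and masses are not known exactly. Their poses are not given: they have to be found in the camera images.
- bell_wheel: Finished ornament, in the wheel cup at first: pink bell, black bands, on a rigid wire hanger, one piece, 162 mm tall, 0.09 kg. Origin: centre of its flat foot (64 mm across), z up. Bell 53 mm tall, cap to 60; blue square grip 14 x 14 mm, z = 128 to 162 mm, sides along x, y, on a thin neck. The hook between is described under bell_a.
- bell_a: Finished ornament like bell_wheel (all five are the same shape), on the brown paper (1 mm thick) or absent (None). Hook of 6 mm wire in its xz plane: stem at x = -12 mm, crown underside z = 104 (top 110), lip at x = +12 ends at z = 85, 18 mm clear width inside. The mouth, z = 60 to 85 mm, opens to +x.
- bell_b: Finished ornament like bell_a, on the paper or absent (None).
- bell_c: Finished ornament like bell_a, on the paper or absent (None).
- blank: Unpainted ornament: silvery white bell without bands, same shape and size as bell_wheel, standing on the brown paper sheet among the finished ones.
- rack: Drying rack, fixed, beyond the ornaments. Origin on the table under the rail; -x faces the robot. Rail: steel bar 10 mm thick along y, y = -200 to +270 mm, top at z = 180, between wooden end frames 188 mm tall. Open loading end: y = -195 to -65 mm (green band at -130); the rest is under the guard bar (see mark_1). Hook on with the lip (ornament +x) pointing to rack +x.
- machine: Banding machine, fixed: green base 140 x 270 x 36 mm, y = -210 to +60. Origin on the table under the wheel's centre, z up. Wheel 100 mm across with a centring cup 74 mm wide inside, floor at z = 45 mm, rim 5 mm higher. Brush head (two grey cheeks, to z = 90 mm) at y = -135 mm; when down, its brush points level at the bell on the wheel.
- brush_lift (a joint): Angle of the brush arm, rad: 0 = fully down, brush at the ornament; 0.9 = fully up, at its stop. Hinge along the machine's x through its point y = -135, z = 75 mm. Raising moves the knob towards machine -y (away from the wheel); the brush (tip 110 mm from the hinge) swings up clear of the bell. Stiff: stays where left, about 1.2 N at the knob.
- lift_knob (a point): Centre of the red ball knob, 18 mm across, on the upright lever of the brush arm, 60 mm from the hinge; the lever leans 0.45 rad from vertical towards the wheel (+y) at joint 0, and 0.45 rad away from it at 0.9.
- wheel_seat (a point): Centre of the wheel cup's floor, where a bell's origin sits.
- mark_1 (a point): Top of the rail at a red band 8 mm wide, rack y = -15 mm. Guard bar: aluminium, on the rail's far side (rack x = 7 to 20 mm, z = 187 to 196), from y = -60 to +268 mm; brackets at y = -52 and +255 rise to z = 200 and run down behind at x = 64 mm. Under it hooks slide along but cannot be put on or lifted off.
- mark_2 (a point): Like mark_1, at rack y = +60 mm. A red band is also on the guard bar beside each mark.
- mark_3 (a point): Like mark_1, at rack y = +135 mm.
- mark_4 (a point): Like mark_1, at rack y = +210 mm, farthest from the loading end.
- bell_wheel_hook (a point): Underside of the hook's crown of bell_wheel, 104 mm above its origin: rests on the rail's top when hung.
- bell_a_hook (a point): Underside of the hook's crown of bell_a, 104 mm above its origin: rests on the rail's top when hung.
- bell_b_hook (a point): Underside of the hook's crown of bell_b, 104 mm above its origin: rests on the rail's top when hung.
- bell_c_hook (a point): Underside of the hook's crown of bell_c, 104 mm above its origin: rests on the rail's top when hung.
- pot_black: Bystander: white paint pot with black paint, 48 mm across, 42 mm tall, standing loose on the table; origin at the centre of its underside.
- pot_pink: Bystander: white paint pot with pink paint, 44 mm across, 38 mm tall, standing loose on the table; origin at the centre of its underside.
- pot_gold: Bystander: white paint pot with gold paint, 52 mm across, 40 mm tall, standing loose on the table; origin at the centre of its underside.
- bottle_green: Bystander: green paint bottle, 44 mm across, 100 mm tall, standing loose on the table; origin at the centre of its underside.
- brush_jar: Bystander: red jar of brushes, 66 mm across, jar 85 mm tall, brushes to 210 mm, standing loose on the table; origin at the centre of its underside.
- tube_gold: Bystander: gold ball in a cardboard tube, 72 mm across, 102 mm tall, standing loose on the table; origin at the centre of its underside.
Things that resemble listed ones, but are neither listed nor needed, are in the scene too. Leave any purple look-alike of the blank alone.

How it is judged:
By the outcome, as a careful person would: the job done as asked, in the order asked, and still so for the second after the job is handed in, with the robot touching nothing.
Of bell_a, bell_b, bell_c only 2 to 3 are there at a start; the rules pass over those that are not, and their reading is None.
At some moment in a run one of bell_a, bell_b, bell_c, blank may be knocked a few centimetres aside while the robot is not near it.
It also fails if it takes over 210 s, if anything falls off the work surface, if the arm or the gripper's body presses on something with over 40 N, if the wrist force passes 120 N, or if a joint passes its speed limit or range.

ROBOT

A 6-joint arm with a two-finger parallel gripper is mounted at the origin on the work surface. World frame = base frame: x ahead of the robot, y to its left, z up, the work surface at z = 0. Lengths are in mm, angles in rad, forces in N, time in s.
With the tool pointing down it reaches from about 375 to 900 mm from the base axis. Payload 3.1 kg.
Tool frame: the origin (TCP) lies at the very end of the fingers, on their centre line; the grasp point (between the pads) lies 19 mm behind it; z points along the fingers, x is the direction in which the jaws open and shut, and the axes are right-handed (so a half turn about z gives the same grasp; the last joint's range is limited). The gripper opens to 87 mm and grips with 3 to 60 N. Pads are 19 mm wide; open, the fingers measure 117 mm over their backs; the gripper's body (75 mm by 190 mm) begins 51 mm behind the grasp point.
Start: joints at [-1.407, 0.527, 1.433, -0, 1.181, -0.178], TCP at [209.512, -588.814, 222.548] pointing down, gripper open.
Joint ranges: [-3.08, 3.08], [-0.75, 2.2], [0.22, 2.44], [-1.43, 4.57], [0, 2.65], [-2.85, 2.85]. Speed limits (rad/s): [2.79, 2.79, 3.14, 3.14, 3.14, 3.14].

INTERFACE

Orientations are given as a rotation vector (axis times angle).
In Python, from bench import manip gives the robot as it stands.
- The arm moves only by the shell command python3 -m jog 'ROWS' [OPENING] [FORCE]. ROWS is JSON, a list of rows, each an object of numbers: "x", "y", "z": the shift along the tool's x, y, z in cm; "roll": the turn about the tool's z in rad. A call has 1 to 20 rows; each row is the pose to reach, as a shift and turn from the pose commanded when the call began, along the tool's axes at that moment; what a row does not reach only later rows make up. A row lasts 1/12 s, in which the tool goes at most 41.7 mm and 7.16 degrees, less where a joint would pass 70% of its speed; a pose out of reach is approached as far as the arm can. A call with a gripper value outside its range is refused whole. OPENING is the closure, from -1 (fully open) to 1 (shut), set as the call begins (- or left out, the last holds). The fingers move at their own pace and stop on an object; FORCE is the grip in N (left out, the last holds). Time passes only in rows, so rows that repeat a pose let the fingers close. It gives the time, the measured TCP pose, the force and the opening at its end, in the units of the state.
- manip.get_obs(): the state, without advancing time (a new reading comes with each control period).
- manip.read_camera(name): name is "scene" or "side" or "wrist"; returns the picture (384x512x3 uint8, blue, green, red); there is no depth.
- manip.camera_model(name): a dict with "vertical_fov" (degrees; the focal length in pixels is half the picture's height over the tangent of half this angle, whatever the lens; pixels are square), "cx", "cy" (the principal point, pixels), "view" (4x4, takes a point from world to camera coordinates); the wrist camera has in their place "tool_from_camera" (4x4, takes a point from camera to tool coordinates, whose origin is the TCP and whose axes are the tool frame's). Camera axes: x right, y down, z forward; pixel columns grow to the right and rows downward; lengths in mm; the calibration is good to about 2 mm. A picture is of the moment at which its call begins: read the wrist's pose just before it. camera_model takes no time and is no camera call.
- manip.hand_in(): hands the job in, once; it reports no verdict.
Trained networks look in the newest picture that a camera, given by its name, has taken for a name from the list of things; names that differ only in an ending like _2 or _b are one class to them, and where a whole thing is asked for, a point or a joint stands for the part that bears it (a point fixed in the world has none). Each returns a list of dicts, best first, with "p" (0 to 1); they miss things now and then, are a little off and sometimes report something else, mostly with a low value. They report only what shows in the picture. A call takes as long as a camera call. They do not tell look-alikes from the thing itself.
- manip.cut_out(camera, target): "region" (384x512 bool, what is visible of it) and "rect" ([left, top, right, bottom] in pixels, round what is visible of it).
- manip.tip_of(camera, target): "location" ([column, row] in pixels: a listed point, or the origin of a listed thing).
The state is a dict: "time_s": time; "qpos": joint angles; "joint_velocities": joint speeds; "joint_torque": joint torques, N m; "ee_pos": TCP position; "ee_rot": TCP orientation; "force": force on the tool from outside, world axes, zero at the start; "ft_torque": the same for the moment, N m; "opening": finger opening in mm.
Only numpy, scipy, OpenCV 4.12 (cv2) and the standard library are available. Lean on these libraries where they do the work, as an engineer would, in place of code of your own. Each camera call takes 0.05 s, during which the arm holds its last target.

## Working session

There is one attempt and no reset: what is moved stays moved. The work goes in short steps, Python scripts to look and compute and a shell command to move; the robot and the scene stay as the last step left them, time stands still between calls to the robot, and variables do not carry over. Pictures are saved under pics/ and viewed, and the job is handed in when it is done.

```bash
ls; mkdir -p pics
python3 - <<'E'
from bench import manip
import cv2,numpy as np
print(manip.get_obs())
for c in ["scene","side","wrist"]:
    cv2.imwrite(f"pics/{c}0.png",manip.read_camera(c)); print(c,manip.camera_model(c))
E
```

```text
pics
{'time_s': 0.0, 'qpos': array([-1.40751915e+00,  5.28490496e-01,  1.43387784e+00,  2.47451833e-05,
        1.18139005e+00, -1.78511690e-01]), 'joint_velocities': array([-0.001539  ,  0.00129842, -0.00020567, -0.00020013, -0.0004308 ,
        0.00035497]), 'joint_torque': array([ 6.37379944e-04, -4.40038669e+01, -1.76591563e+01,  6.33929973e-02,
        5.79287577e-02, -1.56319124e-04]), 'ee_pos': array([ 209.39203261, -588.1176961 ,  221.56446495]), 'ee_rot': array([-2.56558556e+00,  1.81040770e+00,  2.36035039e-03]), 'force': array([-0.2533172 , -0.51354132,  0.23468932]), 'ft_torque': array([-0.0097678 , -0.00842599, -0.03675056]), 'opening': 87.33489129317044}
scene {'vertical_fov': 53.237044919597544, 'cx': 248.89220316894355, 'cy': 189.57909395760197, 'view': array([[ 1.87330203e-01,  9.82158850e-01, -1.64738558e-02,
        -1.16250204e+02],
       [ 6.91850346e-01, -1.43826929e-01, -7.07571136e-01,
        -2.35969864e+02],
       [-6.97316638e-01,  1.21152002e-01, -7.06450068e-01,
         1.52431177e+03],
       [ 0.00000000e+00,  0.00000000e+00,  0.00000000e+00,
      
[... 219 characters left out ...]
40010042e-02,  7.63468323e-01, -6.38967864e-01,
         1.07829192e+02],
       [ 9.22308736e-02, -6.32371550e-01, -7.69155179e-01,
         1.34120288e+03],
       [ 0.00000000e+00,  0.00000000e+00,  0.00000000e+00,
         1.00000000e+00]])}
wrist {'vertical_fov': 59.59470900763033, 'cx': 262.0071155696766, 'cy': 194.25476753636764, 'tool_from_camera': array([[ 9.99999515e-01,  7.14096418e-04, -6.78637507e-04,
        -5.52672414e-01],
       [-5.18786682e-04,  9.67350502e-01,  2.53441781e-01,
        -6.93845233e+01],
       [ 8.37462202e-04, -2.53441306e-01,  9.67350403e-01,
        -1.62258727e+02],
       [ 0.00000000e+00,  0.00000000e+00,  0.00000000e+00,
         1.00000000e+00]])}
```

View pics/scene0.png

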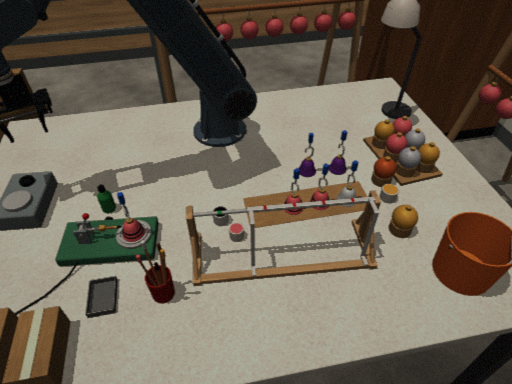

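View pics/side0.png

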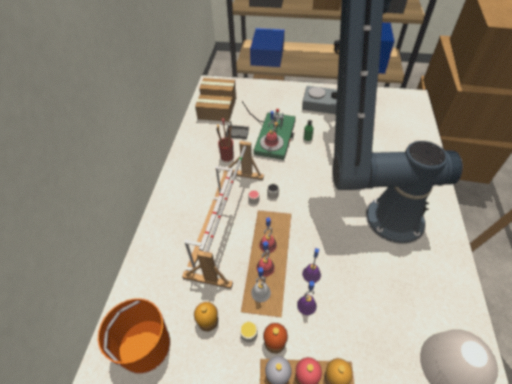

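View pics/wrist0.png

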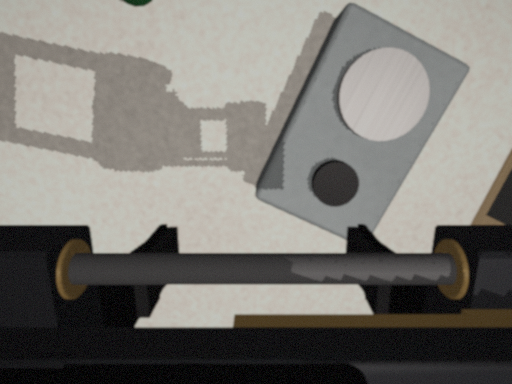

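```bash
cat > h.py <<'E'
from bench import manip
import cv2,numpy as np
from scipy.optimize import least_squares
from scipy.spatial.transform import Rotation as R
def cam(name,obs=None):
    m=manip.camera_model(name); f=192/np.tan(np.radians(m['vertical_fov']/2))
    K=np.array([[f,0,m['cx']],[0,f,m['cy']],[0,0,1]])
    if 'view' in m: V=m['view']
    else:
        o=obs or manip.get_obs(); T=np.eye(4); T[:3,:3]=R.from_rotvec(o['ee_rot']).as_matrix(); T[:3,3]=o['ee_pos']
        V=np.linalg.inv(T@m['tool_from_camera'])
    return K,V
def proj(c,P):
    K,V=c; P=np.atleast_2d(P); q=(V[:3,:3]@P.T).T+V[:3,3]; u=(K@q.T).T; return u[:,:2]/u[:,2:]
def onplane(c,uv,z):
    K,V=c; d=V[:3,:3].T@np.linalg.inv(K)@np.array([uv[0],uv[1],1.]); o=-V[:3,:3].T@V[:3,3]
    return o+d*(z-o[2])/d[2]
def tri(cs,uvs):
    f=lambda p:np.concatenate([proj(c,p)[0]-u for c,u in zip(cs,uvs)])
    r=least_squares(f,[600,0,50]); return r.x,np.abs(r.fun).max()
def crop(name,im,box,s,out):
    l,t,r,b=box; cv2.imwrite(f'pics/{out}.png',cv2.resize(im[t:b,l:r],None,fx=s,fy=s,interpolation=cv2.INTER_CUBIC))
E
python3 - <<'E'
from h import *
S=manip.read_camera("scene");D=manip.read_camera("side")
crop('s',S,(180,120,400,300),3.4,'s_rack');crop('s',S,(40,170,190,310),4,'s_mach')
crop('d',D,(170,60,340,330),2.2,'d_all')
for t in ["bell_a","bell_wheel","blank","bell_a_hook","lift_knob","wheel_seat","mark_1","rack","machine","pot_black","pot_pink","pot_gold","bottle_green","brush_jar"]:
    for c in ["scene","side"]:
        r=manip.tip_of(c,t); print(t,c,[(np.round(x['location'],1).tolist(),round(x['p'],2)) for x in r][:8])
print(manip.get_obs()['time_s'])
E
```

```text
bell_a scene [([316.3, 202.5], 0.86), ([290.0, 205.2], 0.75), ([346.3, 198.2], 0.5)]
bell_a side [([265.9, 264.3], 0.91), ([267.5, 244.6], 0.56), ([231.1, 182.4], 0.36)]
bell_wheel scene []
bell_wheel side [([268.1, 142.4], 0.67)]
blank scene [([333.7, 168.1], 0.8), ([306.5, 171.1], 0.69), ([342.6, 197.6], 0.68), ([291.8, 203.9], 0.35)]
blank side [([304.5, 301.5], 0.97), ([312.6, 273.1], 0.69), ([258.2, 293.9], 0.59), ([268.9, 150.4], 0.44)]
bell_a_hook scene []
bell_a_hook side [([267.1, 228.8], 0.59)]
lift_knob scene [([86.8, 214.1], 0.64)]
lift_knob side [([277.4, 113.7], 0.58), ([271.7, 122.8], 0.42)]
wheel_seat scene [([135.3, 233.0], 0.85)]
wheel_seat side [([272.4, 142.1], 0.67)]
mark_1 scene [([321.7, 205.9], 0.82), ([264.9, 208.8], 0.73), ([350.2, 200.0], 0.73), ([292.5, 204.4], 0.67), ([133.5, 233.2], 0.25)]
mark_1 side [([217.0, 213.5], 0.97), ([231.3, 181.8], 0.86), ([222.5, 197.3], 0.74), ([211.5, 238.1], 0.56)]
rack scene [([266.7, 247.1], 0.62)]
rack side [([268.1, 266.0], 0.67), ([278.3, 112.3], 0.55), ([254.0, 200.2], 0.49)]
machine scene [([134.8, 241.5], 0.8)]
machine side [([267.4, 150.2], 0.92), ([255.0, 201.0], 0.75)]
pot_black scene [([221.8, 220.4], 0.69), ([323.0, 205.2], 0.25)]
pot_black side [([268.0, 141.5], 0.62), ([272.0, 197.7], 0.6)]
pot_pink scene [([235.4, 238.6], 0.68), ([296.9, 203.8], 0.55)]
pot_pink side [([273.5, 121.9], 0.68), ([252.5, 203.9], 0.51), ([271.8, 140.9], 0.19)]
pot_gold scene [([385.8, 198.9], 0.83), ([107.8, 206.5], 0.16)]
pot_gold side [([249.9, 331.4], 0.89)]
bottle_green scene [([108.5, 210.3], 0.92)]
bottle_green side [([308.7, 136.3], 0.72)]
brush_jar scene [([162.7, 294.3], 0.89), ([264.0, 209.9], 0.44), ([292.4, 209.0], 0.26)]
brush_jar side [([225.3, 157.6], 0.62)]
1.65
```

View pics/s_rack.png

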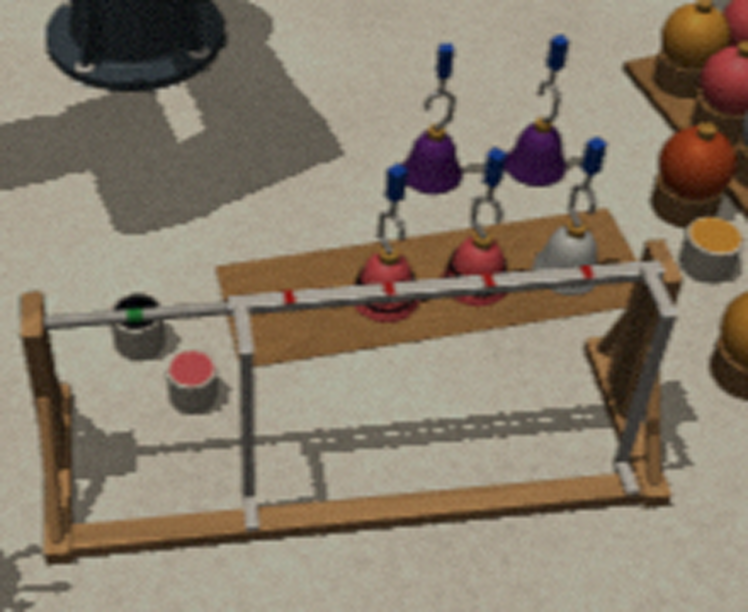

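View pics/s_mach.png

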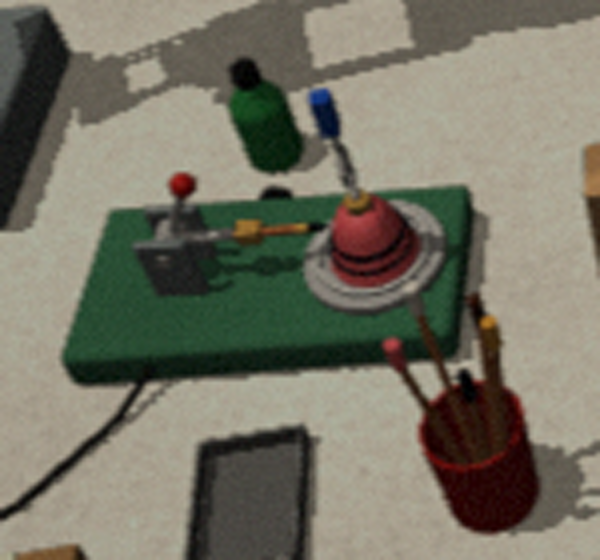

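View pics/d_all.png

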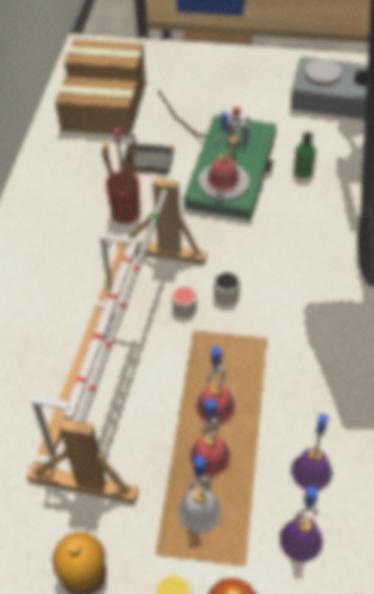

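Run:
```python
from h import *
S=manip.read_camera("scene");D=manip.read_camera("side")
cs,cd=cam("scene"),cam("side")
for n,c in (("scene",cs),("side",cd)): print(n,-c[1][:3,:3].T@c[1][:3,3])
def blobs(I,cond,box):
    h=cv2.cvtColor(I,cv2.COLOR_BGR2HSV).astype(int); m=cond(h).astype(np.uint8)
    n,l,s,ce=cv2.connectedComponentsWithStats(m)
    return [(ce[i].round(1).tolist(),s[i].tolist()) for i in range(1,n) if s[i][4]>=3 and box[0]<ce[i][0]<box[2] and box[1]<ce[i][1]<box[3]]
red=lambda h:((h[...,0]<6)|(h[...,0]>174))&(h[...,1]>150)&(h[...,2]>90)
grn=lambda h:(h[...,0]>45)&(h[...,0]<75)&(h[...,1]>120)&(h[...,2]>50)
blu=lambda h:(h[...,0]>100)&(h[...,0]<125)&(h[...,1]>140)&(h[...,2]>50)
for n,I,b in (("scene",S,(40,100,400,300)),("side",D,(170,60,340,330))):
    for nm,f in (("red",red),("grn",grn),("blu",blu)):
        print(n,nm,*blobs(I,f,b),sep='\n  ')
crop('s',S,(180,185,390,290),3.8,'s_r2');crop('d',D,(175,130,275,300),3.5,'d_r2')
```

```text
scene [1247.96096463 -104.43607631  907.96960065]
side [ 388.46430804  832.27638655 1106.04907555]
scene
  red
  ([396.2, 141.5], [387, 133, 20, 16, 185])
  ([320.3, 196.2], [314, 190, 14, 14, 103])
  ([292.7, 199.9], [287, 195, 13, 12, 79])
  ([352.1, 199.2], [351, 198, 3, 4, 8])
  ([264.5, 207.0], [264, 206, 2, 3, 6])
  ([320.6, 208.0], [315, 207, 13, 3, 22])
  ([292.2, 212.2], [285, 210, 16, 5, 34])
  ([84.7, 215.1], [83, 213, 5, 5, 15])
  ([129.8, 227.4], [124, 219, 12, 15, 111])
  ([236.7, 227.8], [234, 225, 6, 7, 9])
  ([239.0, 225.8], [238, 225, 3, 3, 6])
  ([232.2, 228.6], [231, 228, 3, 3, 5])
  ([131.4, 239.1], [124, 237, 16, 4, 26])
  ([132.0, 236.0], [130, 236, 5, 1, 5])
  ([137.3, 256.5], [136, 256, 4, 2, 6])
  ([168.7, 270.0], [168, 269, 2, 3, 3])
  ([145.0, 278.0], [145, 277, 1, 3, 3])
  ([149.1, 284.9], [147, 283, 6, 4, 7])
  ([162.0, 284.7], [161, 284, 3, 2, 3])
scene
  grn
  ([102.2, 196.2], [98, 192, 11, 9, 65])
  ([219.2, 212.1], [218, 211, 4, 3, 10])
  ([143.5, 218.8], [142, 218, 4, 2, 4])
  ([151.8, 222.3], [146, 218, 10, 12, 49])
  ([108.9, 222.4], [93, 220, 31,
[... 287 characters left out ...]
)
  ([151.8, 238.1], [150, 234, 4, 9, 13])
  ([148.0, 242.6], [146, 240, 5, 6, 9])
  ([149.7, 248.5], [147, 245, 6, 9, 19])
  ([123.6, 251.6], [121, 248, 6, 8, 14])
  ([126.7, 250.0], [126, 249, 2, 3, 3])
  ([135.7, 251.8], [129, 249, 16, 7, 38])
scene
  blu
  ([344.2, 132.0], [343, 131, 4, 3, 10])
  ([310.9, 134.1], [310, 133, 3, 3, 8])
  ([354.6, 163.0], [352, 161, 6, 6, 19])
  ([325.2, 167.6], [323, 164, 6, 11, 27])
  ([296.0, 172.0], [294, 169, 6, 10, 29])
  ([353.0, 168.3], [352, 168, 3, 2, 3])
  ([119.6, 194.4], [118, 193, 5, 4, 16])
side
  red
side
  grn
side
  blu
  ([265.2, 243.8], [264, 243, 3, 3, 6])
  ([260.0, 270.2], [259, 269, 3, 4, 10])
  ([311.0, 283.2], [310, 282, 3, 4, 10])
```

View pics/s_r2.png

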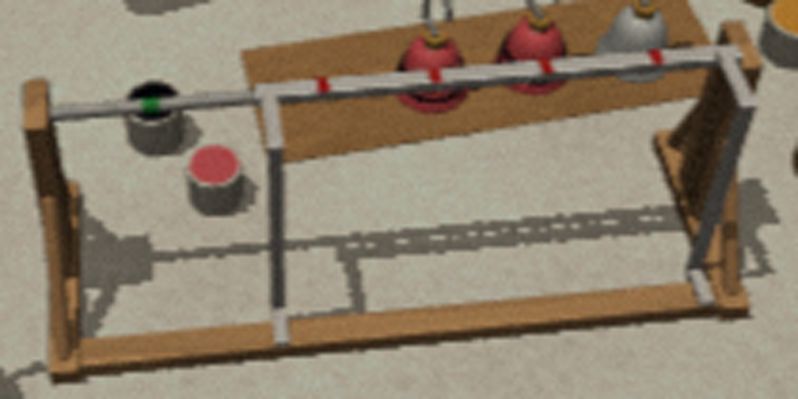

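View pics/d_r2.png

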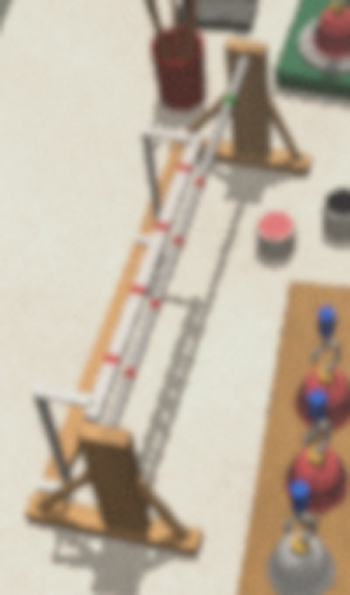

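Run:
```python
from h import *
cs,cd=cam("scene"),cam("side")
Y=[-15,60,135,210]
obsr=[]
for y,u in zip(Y,[(265,207.4),(294.2,205),(323.4,202.6),(352.9,200)]): obsr.append((cs,(13.5,y,194),u))
for y,u in zip(Y,[(232.1,182),(226.1,198.6),(219.3,216.6),(212.1,236.3)]): obsr.append((cd,(0,y,179),u))
for y,u in zip(Y,[(227.3,178),(221.3,194.6),(214.4,212.9),(207,232.6)]): obsr.append((cd,(13.5,y,195),u))
obsr+= [(cs,(0,-130,179),(219.5,212.2)),(cd,(0,-130,179),(240.4,158.3))]
def W(p,P): c,s=np.cos(p[2]),np.sin(p[2]); return np.array([p[0]+c*P[0]-s*P[1],p[1]+s*P[0]+c*P[1],P[2]])
def fit(ob,x0):
    r=least_squares(lambda p:np.concatenate([proj(c,W(p,P))[0]-u for c,P,u in ob]),x0)
    return r.x,np.sqrt(np.mean(r.fun**2)),r.fun.reshape(-1,2).round(1)
x,e,f=fit(obsr,[700,0,0]); print('rack',x.round(3),e.round(2)); print(f.tolist())
q=lambda a:(40+a[0]/4,170+a[1]/4)
om=[(cs,(-70,-210,36),q((112,212))),(cs,(-70,60,36),q((466,188))),(cs,(70,60,36),q((452,350))),(cs,(70,-210,36),q((68,362))),
 (cs,(0,-135+60*np.sin(.45),75+60*np.cos(.45)),q((182,185)))]
x,e,f=fit(om,[600,-400,0]); print('mach',x.round(3),e.round(2)); print(f.tolist())
print('knob W',W(x,(0,-109,129)), 'seat',W(x,(0,0,45)))
# check side projection
print(proj(cd,W(x,(0,-109,129))),proj(cd,W(x,(0,0,45))))
for n,a,b in (('b1',(296,172),None),('b2',(325.2,167.6),None),('bl',(353.5,164),None),('wh',(120,195.2),None)):
    print(n,onplane(cs,a,(190 if n=='wh' else 146)))
print(R.from_rotvec(manip.get_obs()['ee_rot']).as_matrix().round(3))
for k,s in (("pot_black",(221.8,220.4)),("pot_pink",(235.4,238.6)),("bottle",(108.5,210.3)),("jar",(162.7,294.3))): print(k,onplane(cs,s,0).round())
```

```text
rack [ 6.00433e+02  6.29350e+01 -8.60000e-02] 0.49
[[0.3, -0.4], [0.5, -0.6], [0.4, -0.7], [-0.3, -0.7], [-0.7, -0.7], [-0.7, -0.5], [-0.4, -0.3], [-0.2, -0.3], [-0.0, -0.4], [-0.2, -0.2], [-0.1, -0.3], [0.0, -0.3], [0.4, -1.2], [-0.6, -0.4]]
mach [ 5.09457e+02 -3.12973e+02 -1.32000e-01] 1.48
[[0.1, -0.9], [2.0, 0.3], [-0.0, -1.9], [-3.1, 0.7], [1.2, 1.4]]
knob W [ 495.14232245 -421.0288045   129.        ] seat [ 509.45722766 -312.97287691   45.        ]
[[275.28059171 110.10900722]] [[268.97819087 141.06460441]]
b1 [452.15432025 175.686561   146.        ]
b2 [451.19344523 265.68883882 146.        ]
bl [453.09545093 353.56335158 146.        ]
wh [ 490.72375785 -317.81755782  190.        ]
[[ 0.335 -0.942  0.   ]
 [-0.942 -0.335 -0.   ]
 [ 0.    -0.    -1.   ]]
pot_black [468. -57.   0.]
pot_pink [546. -27.   0.]
bottle [ 352. -407.    0.]
jar [ 690. -245.    0.]
```

```bash
cat >> h.py <<'E'
def go(*targets):
    """targets: (x,y,z[,ang_deg of tool x in world]) -> tool shift cm, roll"""
    o=manip.get_obs(); M=R.from_rotvec(o['ee_rot']).as_matrix(); a0=np.degrees(np.arctan2(M[1,0],M[0,0]))
    print('at',o['ee_pos'].round(1),'ang',a0.round(1),'open',round(o['opening'],1),'t',round(o['time_s'],2),'F',o['force'].round(1))
    for t in targets:
        d=M.T@(np.array(t[:3])-o['ee_pos'])/10
        r=''
        if len(t)>3: r=round(np.radians((a0-t[3]+180)%360-180),3)
        print(t,'->',d.round(2).tolist(),'roll',r,'dist',round(float(np.linalg.norm(d)*10)),'rows~',int(np.ceil(np.linalg.norm(d)*10/41.7)))
E
python3 -c "
from h import *
go((400,-345,320,-97.6),(400,-345,300,-97.6))"
```

```text
at [ 209.5 -588.8  222.6] ang -70.4 open 87.2 t 1.75 F [-0.5  0.3  0.2]
(400, -345, 320, -97.6) -> [-16.59, -26.12, -9.74] roll 0.474 dist 324 rows~ 8
(400, -345, 300, -97.6) -> [-16.59, -26.12, -7.74] roll 0.474 dist 319 rows~ 8
```

```bash
python3 -m jog '[{"z":-8},{"z":-9.7},{"x":-16.6,"y":-26.1,"z":-9.7,"roll":0.474},{"x":-16.6,"y":-26.1,"z":-9.7,"roll":0.474},{"x":-16.6,"y":-26.1,"z":-9.7,"roll":0.474},{"x":-16.6,"y":-26.1,"z":-9.7,"roll":0.474},{"x":-16.6,"y":-26.1,"z":-9.7,"roll":0.474},{"x":-16.6,"y":-26.1,"z":-9.7,"roll":0.474},{"x":-16.6,"y":-26.1,"z":-9.7,"roll":0.474},{"x":-16.6,"y":-26.1,"z":-9.7,"roll":0.474},{"x":-16.6,"y":-26.1,"z":-9.7,"roll":0.474},{"x":-16.6,"y":-26.1,"z":-9.7,"roll":0.474}]'
python3 - <<'E'
from h import *
go((0,0,0))
W=manip.read_camera("wrist"); cv2.imwrite('pics/w1.png',cv2.resize(W,None,fx=1.5,fy=1.5))
c=cam("wrist")
for t in ["bell_wheel","bell_wheel_hook","lift_knob","wheel_seat","machine"]:
    r=manip.tip_of("wrist",t); print(t,[(np.round(x['location'],1).tolist(),round(x['p'],2)) for x in r][:4])
E
```

```text
at [ 209.5 -588.8  222.6] ang -70.4 open 87.2 t 1.75 F [-0.5  0.3  0.2]
(0, 0, 0) -> [-62.5, 0.0, 22.25] roll  dist 663 rows~ 16
bell_wheel []
bell_wheel_hook []
lift_knob []
wheel_seat []
machine []invalid input at $[0]: expected keys x, y, z, roll
```

View pics/w1.png

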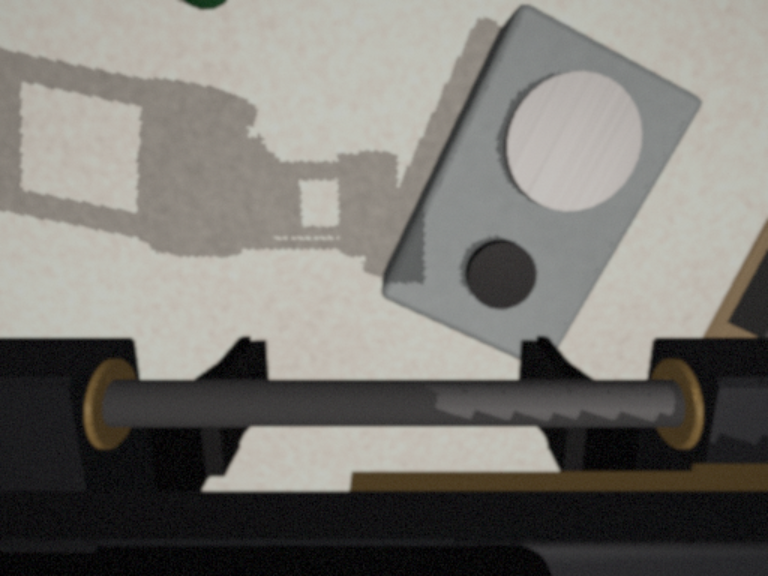

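```bash
python3 -m jog '[{"x":0,"y":0,"z":-8,"roll":0},{"x":0,"y":0,"z":-9.7,"roll":0},{"x":-16.6,"y":-26.1,"z":-9.7,"roll":0.474},{"x":-16.6,"y":-26.1,"z":-9.7,"roll":0.474},{"x":-16.6,"y":-26.1,"z":-9.7,"roll":0.474},{"x":-16.6,"y":-26.1,"z":-9.7,"roll":0.474},{"x":-16.6,"y":-26.1,"z":-9.7,"roll":0.474},{"x":-16.6,"y":-26.1,"z":-9.7,"roll":0.474},{"x":-16.6,"y":-26.1,"z":-9.7,"roll":0.474},{"x":-16.6,"y":-26.1,"z":-9.7,"roll":0.474},{"x":-16.6,"y":-26.1,"z":-9.7,"roll":0.474},{"x":-16.6,"y":-26.1,"z":-9.7,"roll":0.474}]' 1
cat > w.py <<'E'
import sys
from h import *
go((0,0,0)); o=manip.get_obs()
W=manip.read_camera("wrist"); cv2.imwrite(f'pics/{sys.argv[1]}.png',cv2.resize(W,None,fx=1.5,fy=1.5))
np.savez(f'pics/{sys.argv[1]}.npz',p=o['ee_pos'],r=o['ee_rot'])
for t in sys.argv[2:]:
    r=manip.tip_of("wrist",t); print(t,[(np.round(x['location'],1).tolist(),round(x['p'],2)) for x in r][:4])
E
python3 w.py w2 bell_wheel bell_wheel_hook lift_knob wheel_seat machine
```

```text
time_s: 3.05
ee_pos: [400.3, -344.3, 319.8]
ee_rot: [2.073, -2.36, 0.001]
force: [-0.3, 0.2, -0.8]
opening: 14.9
at [ 400.3 -344.3  319.8] ang -97.4 open 14.9 t 3.05 F [-0.3  0.2 -0.8]
(0, 0, 0) -> [-29.01, 44.14, 31.95] roll  dist 617 rows~ 15
bell_wheel [([226.4, 81.0], 0.88), ([306.3, 188.0], 0.68)]
bell_wheel_hook [([219.4, 75.4], 0.83)]
lift_knob [([325.9, 73.4], 0.64)]
wheel_seat []
machine [([325.4, 75.3], 0.21)]
```

View pics/w2.png

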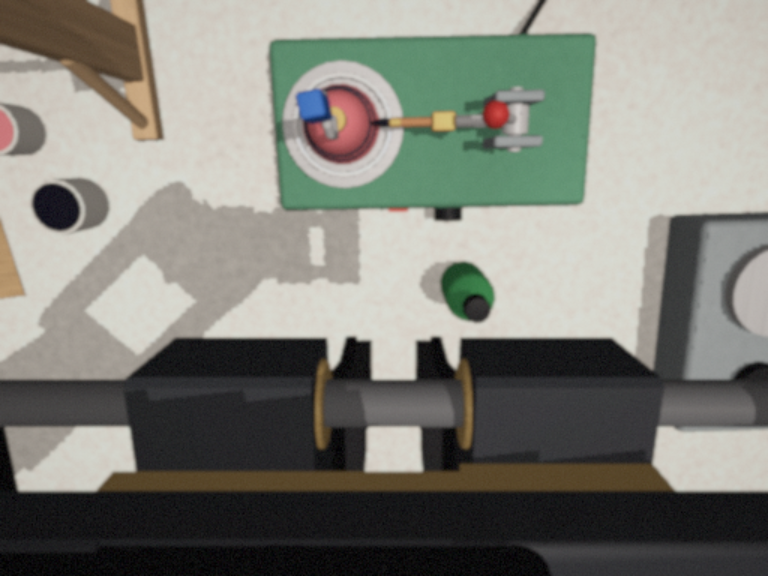

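```bash
cat >> h.py <<'E'
def camw(tag):
    z=np.load(f'pics/{tag}.npz'); return cam('wrist',dict(ee_pos=z['p'],ee_rot=z['r']))
def Wt(p,P): c,s=np.cos(p[2]),np.sin(p[2]); return np.array([p[0]+c*P[0]-s*P[1],p[1]+s*P[0]+c*P[1],P[2]])
def fit(ob,x0):
    r=least_squares(lambda p:np.concatenate([proj(c,Wt(p,P))[0]-u for c,P,u in ob]),x0)
    return r.x,np.sqrt(np.mean(r.fun**2)),r.fun.reshape(-1,2).round(1)
E
python3 - <<'E'
from h import *
cw=camw('w2')
q=lambda x,y:(x/1.5,y/1.5)
om=[(cw,(70,60,36),q(272,40)),(cw,(70,-210,36),q(595,35)),(cw,(-70,-210,36),q(583,203)),(cw,(-70,60,36),q(282,208)),
(cw,(0,0,50),q(343,124)),(cw,(0,-109,129),q(496,114))]
x,e,f=fit(om,[509,-313,-.13]);print(x.round(3),e,f.tolist())
print('knob',Wt(x,(0,-109,129)),'knobup',Wt(x,(0,-161,129)),'g',onplane(cw,q(313,103),207))
print('world yaw',np.degrees(x[2]))
I=cv2.imread('pics/w2.png'); cv2.imwrite('pics/w2c.png',cv2.resize(I[40:220,260:560],None,fx=2.6,fy=2.6,interpolation=cv2.INTER_CUBIC))
E
```

```text
[ 5.00912e+02 -3.15133e+02 -1.15000e-01] 2.18821820523772 [[-3.4, -2.2], [3.9, -2.3], [2.3, 2.4], [-1.8, 2.0], [-0.2, 0.9], [-0.6, 0.7]]
knob [ 488.42184734 -423.41505045  129.        ] knobup [ 482.46324172 -475.07252831  129.        ] g [ 502.05238655 -315.22396862  207.        ]
world yaw -6.579894952027263
```

View pics/w2c.png

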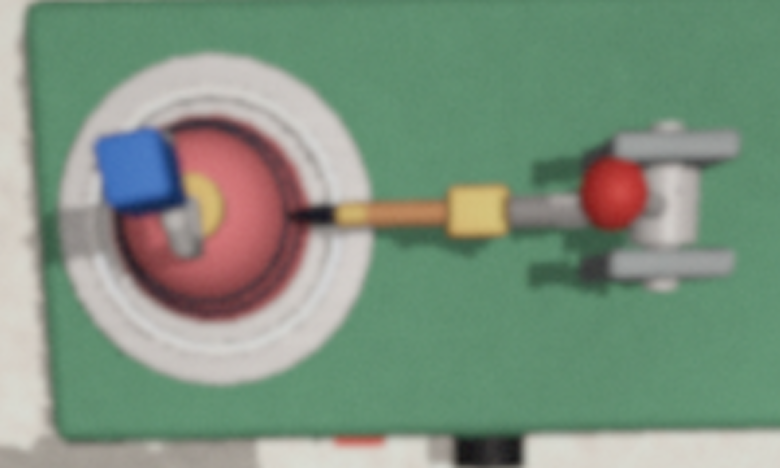

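Run:
```python
from h import *
m=(500.9,-315.1,-.115)
print(manip.get_obs()['qpos'].round(2))
go((*Wt(m,(0,-74,0))[:2],260,-6.6),(*Wt(m,(0,-74,0))[:2],260,173.4))
```

```text
[-0.93  0.29  1.55 -0.    1.31  0.78]
at [ 399.  -346.1  319.3] ang -97.7 open 1.2 t 3.35 F [-0.6 -0.1 -0.5]
(np.float64(492.4087450588689), np.float64(-388.611214039252), 260, -6.6) -> [2.96, -9.83, 5.93] roll -1.59 dist 119 rows~ 3
(np.float64(492.4087450588689), np.float64(-388.611214039252), 260, 173.4) -> [2.96, -9.83, 5.93] roll 1.552 dist 119 rows~ 3
```

```bash
python3 -m jog '[{"x":3,"y":-9.8,"z":5.9,"roll":-1.59},{"x":3,"y":-9.8,"z":5.9,"roll":-1.59},{"x":3,"y":-9.8,"z":5.9,"roll":-1.59},{"x":3,"y":-9.8,"z":5.9,"roll":-1.59},{"x":3,"y":-9.8,"z":5.9,"roll":-1.59},{"x":3,"y":-9.8,"z":5.9,"roll":-1.59},{"x":3,"y":-9.8,"z":5.9,"roll":-1.59},{"x":3,"y":-9.8,"z":5.9,"roll":-1.59},{"x":3,"y":-9.8,"z":5.9,"roll":-1.59},{"x":3,"y":-9.8,"z":5.9,"roll":-1.59},{"x":3,"y":-9.8,"z":5.9,"roll":-1.59},{"x":3,"y":-9.8,"z":5.9,"roll":-1.59},{"x":3,"y":-9.8,"z":5.9,"roll":-1.59},{"x":3,"y":-9.8,"z":5.9,"roll":-1.59},{"x":3,"y":-9.8,"z":5.9,"roll":-1.59}]'
python3 w.py w3 bell_wheel bell_wheel_hook lift_knob
python3 - <<'E'
from h import *
m=(500.9,-315.1,-.115)
go((*Wt(m,(0,-74,0))[:2],121,-6.6))
E
```

```text
time_s: 4.6
ee_pos: [492.5, -388.3, 260.3]
ee_rot: [-3.136, 0.183, 0.0]
force: [0.9, -0.2, -0.3]
opening: 0.6
at [ 492.5 -388.3  260.3] ang -6.7 open 0.6 t 4.6 F [ 0.9 -0.2 -0.3]
(0, 0, 0) -> [-53.43, -32.83, 26.05] roll  dist 679 rows~ 17
bell_wheel [([262.7, 102.3], 0.88)]
bell_wheel_hook [([264.5, 98.0], 0.62)]
lift_knob [([259.9, 221.0], 0.57)]
at [ 492.8 -387.8  260.5] ang -6.6 open 0.4 t 4.8 F [-0.7  0.2 -0.4]
(np.float64(492.4087450588689), np.float64(-388.611214039252), 121, -6.6) -> [-0.03, 0.08, 13.95] roll 0.001 dist 139 rows~ 4
```

View pics/w3.png

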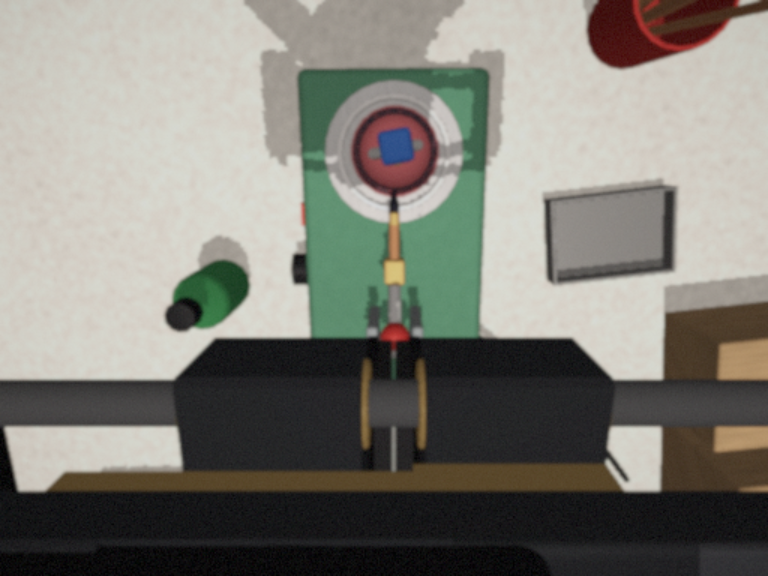

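```bash
python3 - <<'E'
import cv2
I=cv2.imread('pics/w3.png'); cv2.imwrite('pics/w3c.png',cv2.resize(I[90:215,320:470],None,fx=5,fy=4.8,interpolation=cv2.INTER_CUBIC))
E
python3 -m jog '[{"x":0,"y":0,"z":4,"roll":0},{"x":0,"y":0,"z":8,"roll":0},{"x":0,"y":0,"z":12,"roll":0},{"x":0,"y":0,"z":13.9,"roll":0},{"x":0,"y":0,"z":13.9,"roll":0}]'
python3 -m jog '[{"x":0,"y":1.5,"z":0,"roll":0},{"x":0,"y":2.5,"z":0,"roll":0},{"x":0,"y":3.5,"z":0,"roll":0},{"x":0,"y":4.5,"z":0,"roll":0},{"x":0,"y":5.2,"z":0,"roll":0},{"x":0,"y":5.8,"z":0,"roll":0},{"x":0,"y":6.2,"z":0,"roll":0},{"x":0,"y":6.2,"z":0,"roll":0}]'
python3 - <<'E'
from h import *
cv2.imwrite('pics/s2.png',cv2.resize(manip.read_camera('scene')[170:290,40:200],None,fx=4,fy=4)); print(manip.get_obs()['force'])
E
```

```text
time_s: 5.22
ee_pos: [490.2, -384.7, 116.2]
ee_rot: [-3.129, 0.178, 0.013]
force: [-0.1, -0.5, -0.5]
opening: 0.4
time_s: 5.88
ee_pos: [486.0, -450.8, 121.9]
ee_rot: [3.135, -0.179, 0.002]
force: [0.3, -0.1, 0.1]
opening: 0.7
[-0.047525    0.07664822  0.47366705]
```

View pics/s2.png

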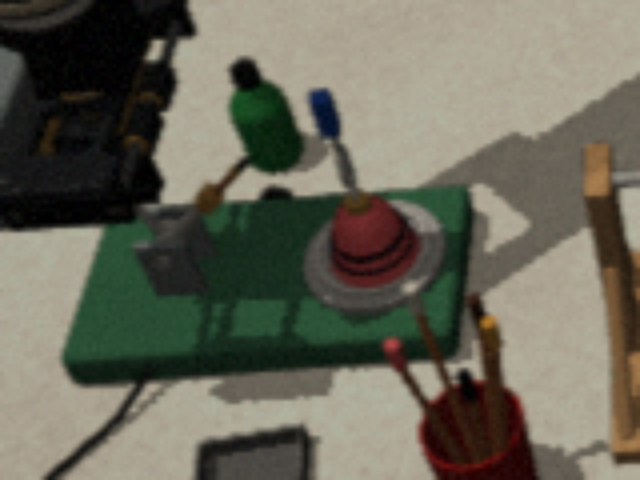

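View pics/w3c.png

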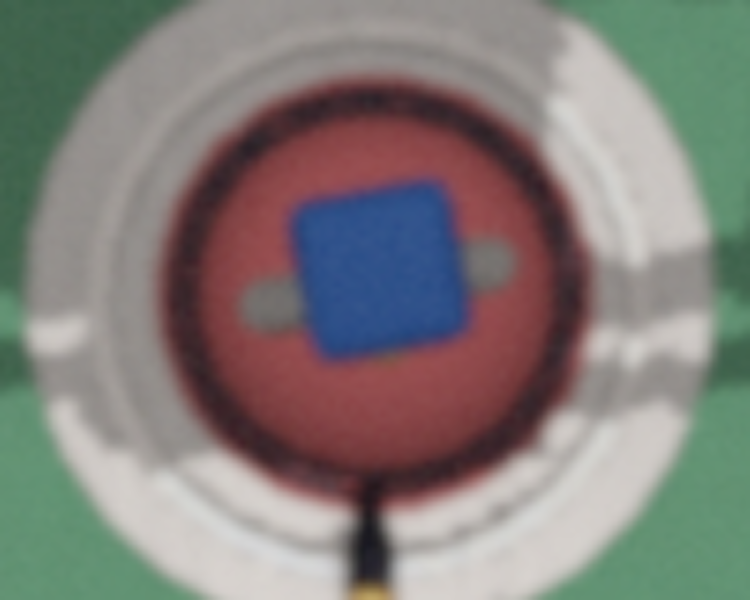

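```bash
cat >> h.py <<'E'
def wire(org,yaw):
    pts=[(0,0,58),(-6,0,60),(-12,0,68),(-12,0,95)]+[(-12*np.cos(t),0,95+12*np.sin(t)) for t in np.linspace(0,np.pi,9)]+[(12,0,85)]
    p=(org[0],org[1],yaw)
    return np.array([Wt(p,q)+[0,0,org[2]] for q in pts])
def grip(org,yaw):
    return np.array([Wt((org[0],org[1],yaw),(a,b,z))+[0,0,org[2]] for z in(128,162) for a,b in((-7,-7),(7,-7),(7,7),(-7,7))])
def overlay(I,c,org,yaw,s,off=(0,0)):
    w=(proj(c,wire(org,yaw))-off)*s; cv2.polylines(I,[w.astype(int)],False,(0,255,0),1)
    cv2.circle(I,tuple(w[-1].astype(int)),4,(0,255,255),1)
    g=(proj(c,grip(org,yaw))-off)*s
    for k in(0,4): cv2.polylines(I,[g[k:k+4].astype(int)],True,(255,255,0),1)
E
python3 - <<'E'
from h import *
out=[]
for y in (0.09,0.09+np.pi):
    I=cv2.imread('pics/w2.png'); s=3.0; I=cv2.resize(I[40:220,260:440],None,fx=s/1*1.0,fy=s)
    overlay(I,camw('w2'),(500.9,-315.1,45),y,1.5*s,(260/1.5,40/1.5)); out.append(I[:,:390])
cv2.imwrite('pics/o1.png',np.hstack(out))
E
python3 -m jog '[{"x":0,"y":0.3,"z":0,"roll":0},{"x":0,"y":0.6,"z":0,"roll":0},{"x":0,"y":0.8,"z":0,"roll":0},{"x":0,"y":0.8,"z":0,"roll":0}]'
```

```text
time_s: 6.27
ee_pos: [484.9, -456.7, 120.9]
ee_rot: [-3.135, 0.177, 0.001]
force: [-0.0, 1.0, -0.7]
opening: 0.4
```

View pics/o1.png

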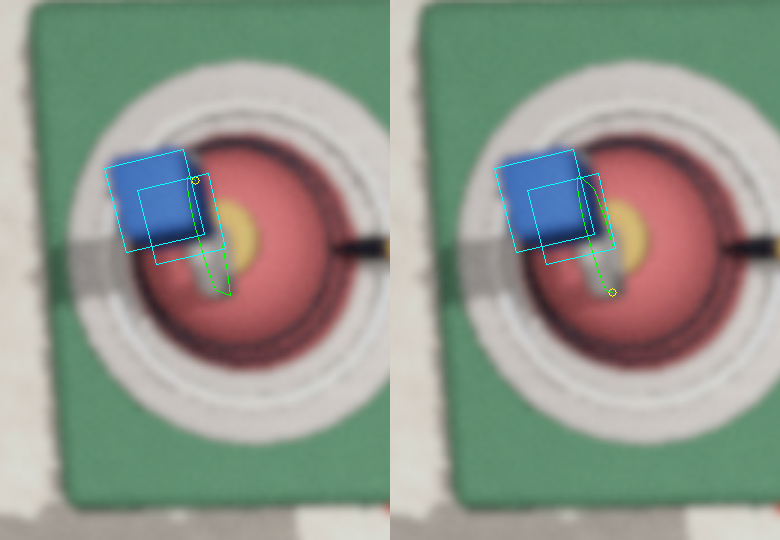

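```bash
python3 -m jog '[{"x":0,"y":0.2,"z":0,"roll":0},{"x":0,"y":0.3,"z":0,"roll":0},{"x":0,"y":0.4,"z":0,"roll":0}]'
python3 w.py w4 lift_knob
```

```text
time_s: 6.52
ee_pos: [484.7, -457.7, 120.9]
ee_rot: [-3.13, 0.177, 0.002]
force: [2.3, 9.0, 1.3]
opening: 0.6
at [ 484.7 -457.7  120.9] ang -6.5 open 0.6 t 6.52 F [2.3 9.  1.3]
(0, 0, 0) -> [-53.31, -39.91, 12.46] roll  dist 677 rows~ 17
lift_knob [([261.1, 282.6], 0.89)]
```

View pics/w4.png

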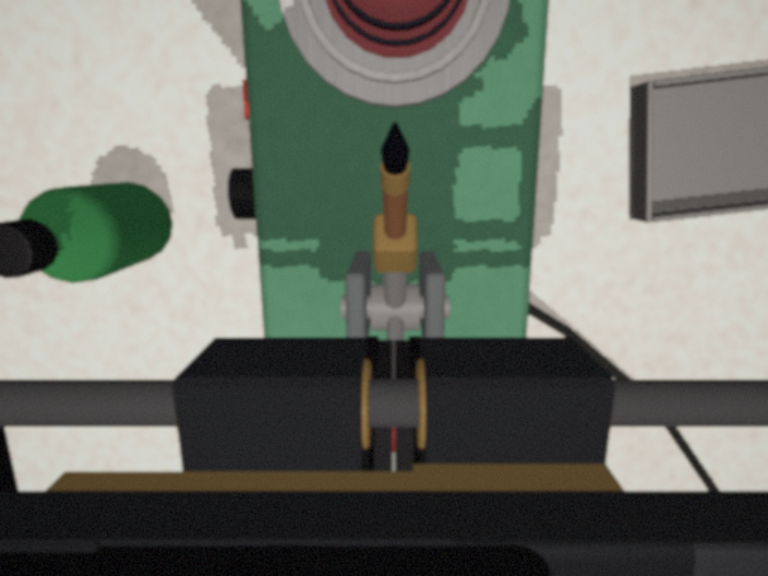

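```bash
python3 -m jog '[{"x":0,"y":-0.6,"z":0,"roll":0},{"x":0,"y":-0.6,"z":-4,"roll":0},{"x":0,"y":-0.6,"z":-8,"roll":0},{"x":0,"y":-0.6,"z":-11,"roll":0},{"x":0,"y":-0.6,"z":-11,"roll":0}]'
python3 -c "
from h import *
go((430,-185,235,-85))"
```

```text
time_s: 7.03
ee_pos: [488.4, -459.8, 240.5]
ee_rot: [3.122, -0.176, 0.017]
force: [-0.2, -0.9, 1.3]
opening: 0.6
at [ 488.4 -459.8  240.5] ang -6.5 open 0.6 t 7.03 F [-0.2 -0.9  1.3]
(430, -185, 235, -85) -> [-8.9, -26.66, 0.07] roll 1.371 dist 281 rows~ 7
```

```bash
python3 -m jog '[{"x":-8.9,"y":-26.7,"z":0,"roll":1.371},{"x":-8.9,"y":-26.7,"z":0,"roll":1.371},{"x":-8.9,"y":-26.7,"z":0,"roll":1.371},{"x":-8.9,"y":-26.7,"z":0,"roll":1.371},{"x":-8.9,"y":-26.7,"z":0,"roll":1.371},{"x":-8.9,"y":-26.7,"z":0,"roll":1.371},{"x":-8.9,"y":-26.7,"z":0,"roll":1.371},{"x":-8.9,"y":-26.7,"z":0,"roll":1.371},{"x":-8.9,"y":-26.7,"z":0,"roll":1.371},{"x":-8.9,"y":-26.7,"z":0,"roll":1.371},{"x":-8.9,"y":-26.7,"z":0,"roll":1.371},{"x":-8.9,"y":-26.7,"z":0,"roll":1.371},{"x":-8.9,"y":-26.7,"z":0,"roll":1.371},{"x":-8.9,"y":-26.7,"z":0,"roll":1.371}]' 0 20
python3 w.py w5 bell_wheel lift_knob mark_1
```

```text
time_s: 8.2
ee_pos: [427.1, -180.2, 231.7]
ee_rot: [2.318, -2.12, 0.002]
force: [1.2, 0.7, -0.7]
opening: 43.9
at [ 427.1 -180.2  231.7] ang -84.9 open 43.9 t 8.2 F [ 1.2  0.7 -0.7]
(0, 0, 0) -> [-21.78, 40.94, 23.13] roll  dist 518 rows~ 13
bell_wheel [([400.1, 113.2], 0.83)]
lift_knob [([160.1, 124.3], 0.51), ([461.5, 117.6], 0.42)]
mark_1 []
```

View pics/w5.png

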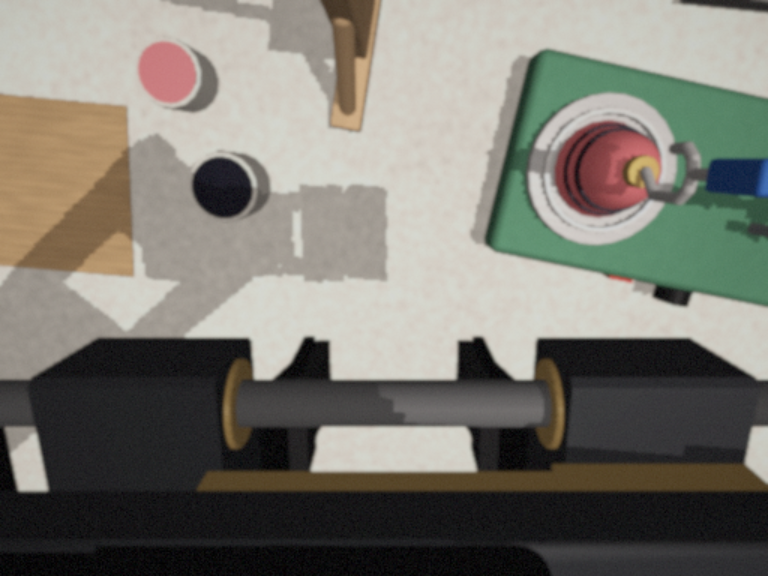

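Run:
```python
from h import *
out=[]
for y in (0.0,0.08):
    I=cv2.imread('pics/w5.png'); s=2.0; I=cv2.resize(I[60:260,510:768],None,fx=s,fy=s)
    overlay(I,camw('w5'),(500.9,-315.1,45),y,1.5*s,(510/1.5,60/1.5)); out.append(I[:,130:])
cv2.imwrite('pics/o2.png',np.hstack(out))
```

```text
(no output)
```

View pics/o2.png

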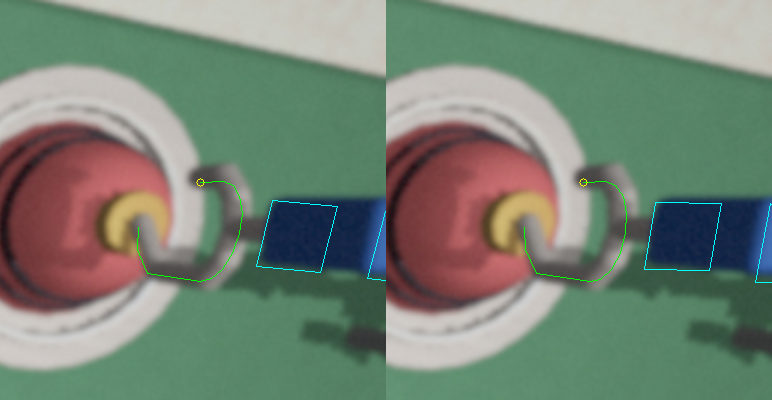

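```bash
python3 -c "
from h import *
go((501.5,-315,240,-86),(501.5,-315,178,-86))"
```

```text
at [ 427.  -180.   231.5] ang -85.0 open 43.4 t 8.4 F [-0.7 -0.5 -0.8]
(501.5, -315, 240, -86) -> [14.1, -6.24, -0.84] roll 0.018 dist 154 rows~ 4
(501.5, -315, 178, -86) -> [14.1, -6.24, 5.36] roll 0.018 dist 163 rows~ 4
```

```bash
python3 -m jog '[{"x":4,"y":-1.8,"z":-0.8,"roll":0.018},{"x":8,"y":-3.6,"z":-0.8,"roll":0.018},{"x":11.5,"y":-5.1,"z":-0.8,"roll":0.018},{"x":14.1,"y":-6.2,"z":-0.8,"roll":0.018},{"x":14.1,"y":-6.2,"z":-0.8,"roll":0.018},{"x":14.1,"y":-6.2,"z":-0.8,"roll":0.018},{"x":14.1,"y":-6.2,"z":-0.8,"roll":0.018}]'
python3 w.py w6 bell_wheel
python3 -c "
from h import *
go((501.5,-315,178,-86))"
```

```text
time_s: 8.98
ee_pos: [500.1, -313.9, 238.8]
ee_rot: [-2.297, 2.143, 0.004]
force: [-0.1, 0.2, 0.2]
opening: 44.0
at [ 500.1 -313.9  238.8] ang -86.0 open 44.0 t 8.98 F [-0.1  0.2  0.2]
(0, 0, 0) -> [-34.72, 47.68, 24.04] roll  dist 637 rows~ 16
bell_wheel [([266.0, 170.5], 0.89)]
at [ 500.  -313.3  239.3] ang -86.0 open 43.5 t 9.08 F [-0.2  0.9 -0.1]
(501.5, -315, 178, -86) -> [0.19, -0.14, 6.13] roll -0.0 dist 61 rows~ 2
```

View pics/w6.png

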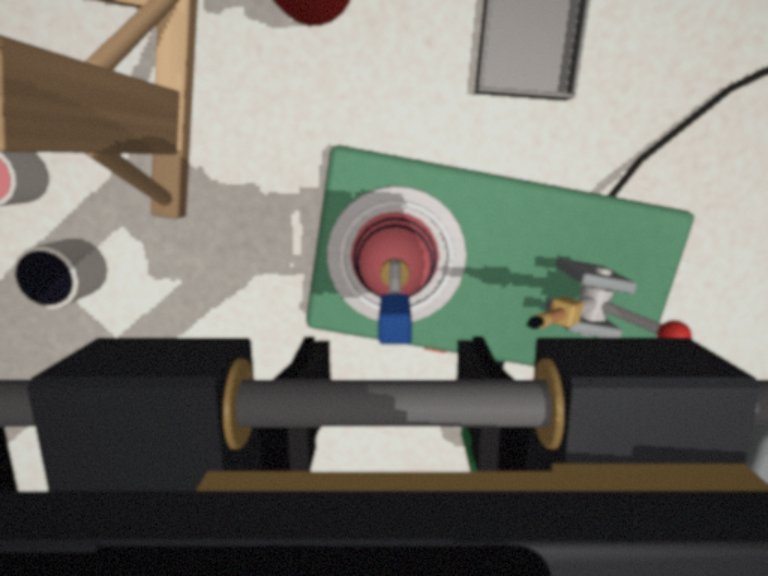

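```bash
python3 -c "
from h import *
c=camw('w6'); print(onplane(c,(395/1.5,338/1.5),207),onplane(c,(397/1.5,256/1.5),50))"
python3 -m jog '[{"x":0.1,"y":-0.1,"z":3,"roll":0},{"x":0.1,"y":-0.1,"z":6.1,"roll":0},{"x":0.1,"y":-0.1,"z":6.1,"roll":0},{"x":0.1,"y":-0.1,"z":6.1,"roll":0}]'
python3 -m jog '[{"x":0.1,"y":0,"z":0,"roll":0},{"x":0.1,"y":0,"z":0,"roll":0},{"x":0.1,"y":0,"z":0,"roll":0},{"x":0.1,"y":0,"z":0,"roll":0},{"x":0.1,"y":0,"z":0,"roll":0},{"x":0.1,"y":0,"z":0,"roll":0}]' 1 25
```

```text
[ 498.63234349 -314.06208648  207.        ] [ 502.90920974 -315.2730563    50.        ]
time_s: 9.42
ee_pos: [500.7, -313.8, 177.6]
ee_rot: [-2.298, 2.143, 0.008]
force: [0.2, -0.4, -0.2]
opening: 43.9
time_s: 9.92
ee_pos: [502.2, -316.9, 179.1]
ee_rot: [-2.296, 2.144, -0.001]
force: [-0.0, -1.1, -1.0]
opening: 13.6
```

```bash
python3 -m jog '[{"x":0,"y":0,"z":-3,"roll":0},{"x":0,"y":0,"z":-6,"roll":0},{"x":0,"y":0,"z":-9,"roll":0},{"x":0,"y":0,"z":-12,"roll":0},{"x":0,"y":0,"z":-12,"roll":0},{"x":0,"y":0,"z":-12,"roll":0},{"x":0,"y":0,"z":-12,"roll":0}]'
python3 -c "
from h import *
r=(600.4,62.9,-.086)
go((*Wt(r,(-110,-130,0))[:2],300,-94.9))"
```

```text
time_s: 10.5
ee_pos: [501.4, -316.3, 297.7]
ee_rot: [2.297, -2.144, -0.003]
force: [-0.5, -0.4, -0.5]
opening: 13.9
at [ 501.4 -316.3  297.7] ang -86.1 open 13.9 t 10.5 F [-0.5 -0.4 -0.5]
(np.float64(479.64030546766537), np.float64(-57.17121293822774), 300, -94.9) -> [-26.0, 0.39, -0.19] roll 0.154 dist 260 rows~ 7
```

```bash
python3 -m jog '[{"x":-4,"y":0.1,"z":-0.2,"roll":0.05},{"x":-8,"y":0.1,"z":-0.2,"roll":0.1},{"x":-12,"y":0.2,"z":-0.2,"roll":0.154},{"x":-16,"y":0.3,"z":-0.2,"roll":0.154},{"x":-20,"y":0.4,"z":-0.2,"roll":0.154},{"x":-23.5,"y":0.4,"z":-0.2,"roll":0.154},{"x":-26,"y":0.4,"z":-0.2,"roll":0.154},{"x":-26,"y":0.4,"z":-0.2,"roll":0.154},{"x":-26,"y":0.4,"z":-0.2,"roll":0.154},{"x":-26,"y":0.4,"z":-0.2,"roll":0.154}]'
python3 w.py w7 mark_1 rack pot_black
```

```text
time_s: 11.33
ee_pos: [479.9, -58.0, 299.5]
ee_rot: [2.124, -2.313, -0.002]
force: [0.4, 0.2, -1.0]
opening: 13.7
at [479.9 -58.  299.5] ang -94.9 open 13.7 t 11.33 F [ 0.4  0.2 -1. ]
(0, 0, 0) -> [-1.72, 48.25, 30.05] roll  dist 569 rows~ 14
mark_1 [([114.4, 49.0], 0.83), ([17.6, 46.8], 0.8)]
rack [([230.4, 116.4], 0.18)]
pot_black []
```

View pics/w7.png

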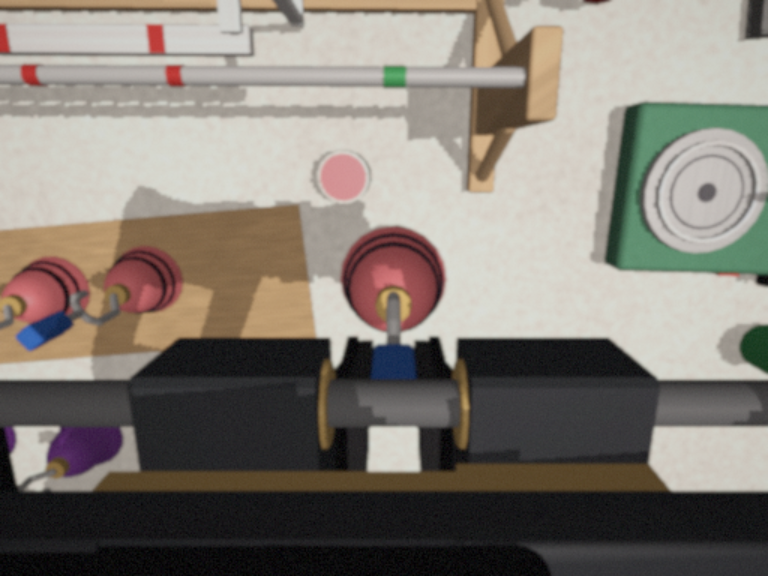

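Run:
```python
from h import *
cw=camw('w7'); q=lambda x,y:(x/1.5,y/1.5)
ob=[(cw,(0,-130,180),q(395,76)),(cw,(0,-15,180),q(175,75)),(cw,(0,60,180),q(30,74)),(cw,(13.5,-15,196),q(155,39)),(cw,(13.5,60,196),q(2,38))]
x,e,f=fit(ob,[600,63,-.086]);print(x.round(3),e,f.tolist())
x,e,f=fit(ob[:2]+ob[3:4],[600,63,-.086]);print(x.round(3),e,f.tolist())
for u in [(395,76),(175,75),(30,74)]: print(onplane(cw,q(*u),180).round(1))
# bell in hand
o=manip.get_obs(); p=o['ee_pos']
for dx in(-3,0,3): 
    for z in (133,):
        P=np.array([p[0]+dx,p[1],p[2]-z]); 
        ring=[P+[32*np.cos(t),32*np.sin(t),0] for t in np.linspace(0,2*np.pi,60)]
        r=proj(cw,np.array(ring))*1.5; print(dx,r.min(0).round(),r.max(0).round())
```

```text
[ 6.02018e+02  6.18730e+01 -9.00000e-02] 0.502041173374255 [[0.0, -0.1], [-0.7, -0.2], [-0.2, -0.1], [1.3, 0.1], [-0.4, 0.2]]
[ 6.01968e+02  6.20400e+01 -8.90000e-02] 0.5922765705222963 [[-0.2, -0.1], [-0.9, -0.1], [1.1, 0.2]]
[590.3 -67.6 180. ]
[600.5  46.4 180. ]
[607.3 121.5 180. ]
-3 [343. 229.] [449. 332.]
0 [343. 224.] [449. 327.]
3 [342. 219.] [449. 323.]
```

```bash
python3 -c "
from h import *
r=(602,62,-.09)
go(*[(*Wt(r,(a,-130,0))[:2],z,-95.2) for a,z in ((-60,238),(1.5,238),(1.5,210))])"
```

```text
at [480.3 -58.9 300.1] ang -95.0 open 14.1 t 11.53 F [ 0.7 -1.  -1.1]
(np.float64(530.558624623539), np.float64(-62.08114233967859), 238, -95.2) -> [-0.12, -5.04, 6.21] roll 0.004 dist 80 rows~ 2
(np.float64(591.8097177037766), np.float64(-67.60867311535628), 238, -95.2) -> [-0.1, -11.19, 6.21] roll 0.004 dist 128 rows~ 4
(np.float64(591.8097177037766), np.float64(-67.60867311535628), 210, -95.2) -> [-0.1, -11.19, 9.01] roll 0.004 dist 144 rows~ 4
```

```bash
python3 -m jog '[{"x":-0.1,"y":-2,"z":3,"roll":0.004},{"x":-0.1,"y":-4,"z":6.2,"roll":0.004},{"x":-0.1,"y":-5,"z":6.2,"roll":0.004},{"x":-0.1,"y":-5,"z":6.2,"roll":0.004},{"x":-0.1,"y":-5,"z":6.2,"roll":0.004},{"x":-0.1,"y":-7,"z":6.2,"roll":0.004},{"x":-0.1,"y":-9,"z":6.2,"roll":0.004},{"x":-0.1,"y":-10.5,"z":6.2,"roll":0.004},{"x":-0.1,"y":-11.2,"z":6.2,"roll":0.004},{"x":-0.1,"y":-11.2,"z":6.2,"roll":0.004},{"x":-0.1,"y":-11.2,"z":6.2,"roll":0.004}]'
python3 w.py w8
python3 - <<'E'
from h import *
cv2.imwrite('pics/d8.png',cv2.resize(manip.read_camera('side')[130:250,190:300],None,fx=5,fy=5))
cv2.imwrite('pics/s8.png',cv2.resize(manip.read_camera('scene')[170:280,170:300],None,fx=5,fy=5))
r=(602,62,-.09)
go((*Wt(r,(1.5,-130,0))[:2],210,-95.2))
E
```

```text
time_s: 12.45
ee_pos: [591.6, -66.3, 239.5]
ee_rot: [-2.12, 2.318, -0.002]
force: [0.7, -1.0, -0.5]
opening: 13.9
at [591.6 -66.3 239.5] ang -95.1 open 13.9 t 12.45 F [ 0.7 -1.  -0.5]
(0, 0, 0) -> [-1.34, 59.55, 23.86] roll  dist 642 rows~ 16
at [591.5 -66.3 239.3] ang -95.1 open 13.5 t 12.6 F [ 0.  -0.3 -1.3]
(np.float64(591.8097177037766), np.float64(-67.60867311535628), 210, -95.2) -> [0.13, -0.04, 2.93] roll 0.001 dist 29 rows~ 1
```

View pics/w8.png

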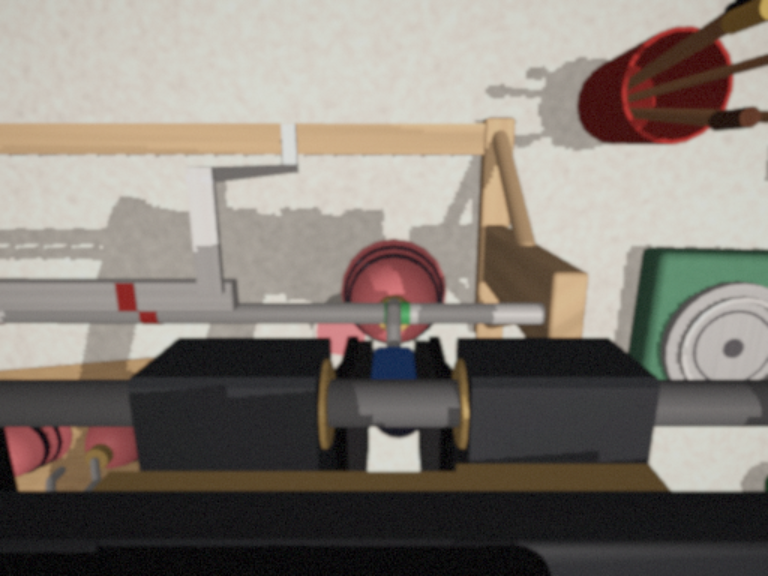

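View pics/s8.png

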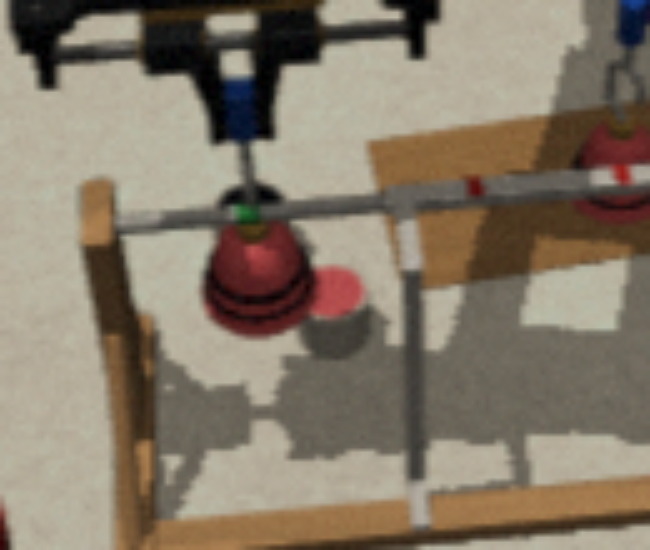

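```bash
python3 -m jog '[{"x":0.1,"y":0,"z":0.8,"roll":0},{"x":0.1,"y":0,"z":1.6,"roll":0},{"x":0.1,"y":0,"z":2.3,"roll":0},{"x":0.1,"y":0,"z":2.3,"roll":0},{"x":0.1,"y":0,"z":2.3,"roll":0}]'
python3 -m jog '[{"x":0,"y":0,"z":0.2,"roll":0},{"x":0,"y":0,"z":0.4,"roll":0},{"x":0,"y":0,"z":0.4,"roll":0},{"x":0,"y":0,"z":0.4,"roll":0}]'
```

```text
time_s: 13.02
ee_pos: [591.2, -67.1, 214.4]
ee_rot: [2.119, -2.318, -0.003]
force: [-0.1, -0.1, -1.1]
opening: 13.8
time_s: 13.35
ee_pos: [591.9, -67.3, 211.6]
ee_rot: [-2.12, 2.318, -0.0]
force: [0.2, -0.7, -1.5]
opening: 13.8
```

```bash
python3 -m jog '[{"x":0,"y":0,"z":0.1,"roll":0},{"x":0,"y":0,"z":0.2,"roll":0},{"x":0,"y":0,"z":0.2,"roll":0},{"x":0,"y":0,"z":0.2,"roll":0}]'
python3 -m jog '[{"x":0,"y":0,"z":0.1,"roll":0},{"x":0,"y":0,"z":0.1,"roll":0},{"x":0,"y":0,"z":0.1,"roll":0}]'
python3 w.py w9
```

```text
time_s: 13.68
ee_pos: [592.1, -67.3, 210.3]
ee_rot: [-2.12, 2.318, -0.002]
force: [-0.5, 0.1, 3.1]
opening: 14.0
time_s: 13.93
ee_pos: [592.2, -67.3, 210.1]
ee_rot: [-2.12, 2.318, -0.002]
force: [-2.8, 1.3, 8.0]
opening: 13.6
at [592.2 -67.3 210.1] ang -95.1 open 13.6 t 13.93 F [-2.8  1.3  8. ]
(0, 0, 0) -> [-1.45, 59.62, 20.91] roll  dist 632 rows~ 16
```

View pics/w9.png

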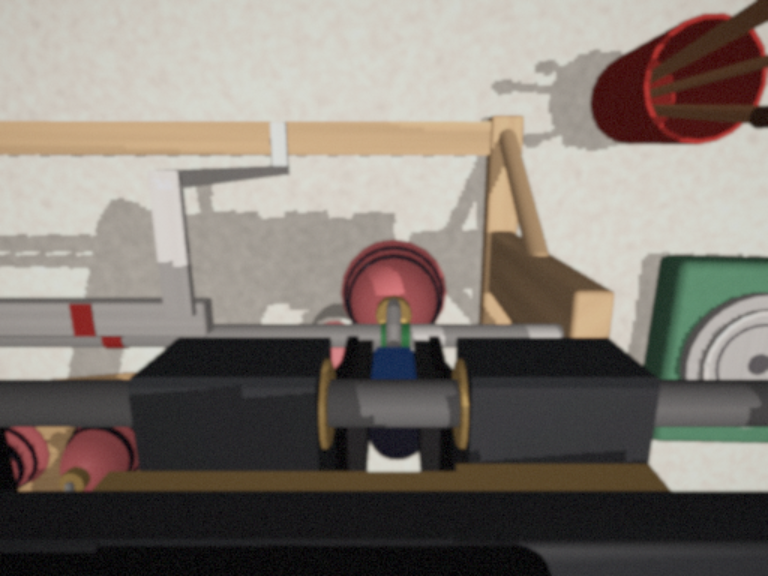

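```bash
python3 -m jog '[{"x":0,"y":0,"z":-0.1,"roll":0},{"x":-1.5,"y":0,"z":-0.1,"roll":0},{"x":-3,"y":0,"z":-0.1,"roll":0},{"x":-4.5,"y":0,"z":-0.1,"roll":0},{"x":-6,"y":0,"z":-0.1,"roll":0},{"x":-7.5,"y":0,"z":-0.1,"roll":0},{"x":-9,"y":0,"z":-0.1,"roll":0},{"x":-9,"y":0,"z":-0.1,"roll":0},{"x":-9,"y":0,"z":-0.1,"roll":0}]'
python3 w.py w10
```

```text
time_s: 14.73
ee_pos: [600.9, 23.6, 210.1]
ee_rot: [-2.119, 2.315, -0.001]
force: [1.6, 3.1, 2.6]
opening: 14.0
at [600.9  23.6 210.1] ang -95.1 open 14.0 t 14.73 F [1.6 3.1 2.6]
(0, 0, 0) -> [7.69, 59.7, 20.83] roll  dist 637 rows~ 16
```

View pics/w10.png

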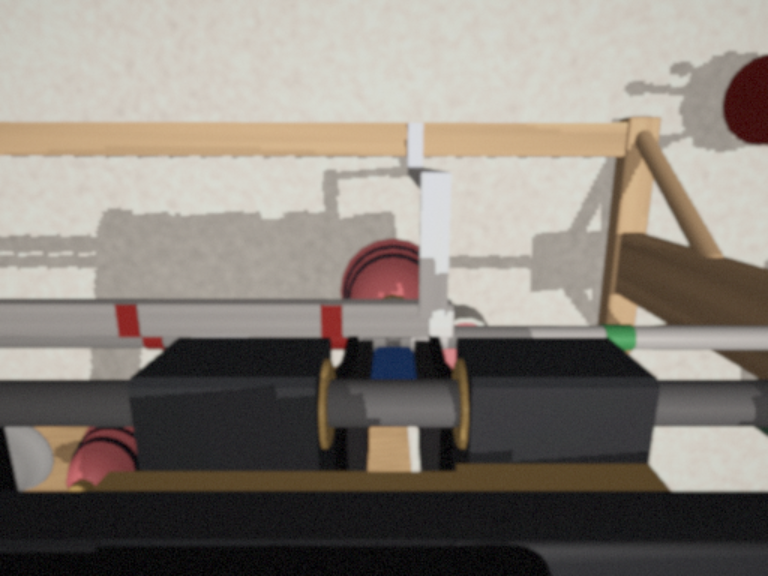

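```bash
python3 -c "
from h import *
r=(602,62,-.09)
go((*Wt(r,(1.5,210,0))[:2],210.3,-95.2))"
```

```text
at [600.8  23.  210. ] ang -95.1 open 13.9 t 14.78 F [2.2 3.5 3. ]
(np.float64(622.3684244311004), np.float64(271.0152561087218), 210.3, -95.2) -> [-24.89, 0.06, 0.01] roll 0.002 dist 249 rows~ 6
```

```bash
python3 -m jog '[{"x":-2,"y":0,"z":-0.05,"roll":0},{"x":-4,"y":0,"z":-0.05,"roll":0},{"x":-6,"y":0,"z":-0.05,"roll":0},{"x":-8,"y":0,"z":-0.05,"roll":0},{"x":-10,"y":0,"z":-0.05,"roll":0},{"x":-12,"y":0,"z":-0.05,"roll":0},{"x":-12,"y":0,"z":-0.05,"roll":0}]'
python3 -m jog '[{"x":-2,"y":0.1,"z":0,"roll":0},{"x":-4,"y":0.1,"z":0,"roll":0},{"x":-6,"y":0.1,"z":0,"roll":0},{"x":-8,"y":0.1,"z":0,"roll":0},{"x":-10,"y":0.1,"z":0,"roll":0},{"x":-12,"y":0.1,"z":0,"roll":0},{"x":-12.9,"y":0.1,"z":0,"roll":0},{"x":-12.9,"y":0.1,"z":0,"roll":0},{"x":-12.9,"y":0.1,"z":0,"roll":0}]'
python3 w.py w11
python3 -c "
from h import *
r=(602,62,-.09)
go((*Wt(r,(1.5,210,0))[:2],210.3,-95.2))
S=manip.read_camera('scene');crop('s',S,(180,140,400,300),3.4,'s11')"
```

```text
time_s: 15.37
ee_pos: [611.3, 143.8, 210.2]
ee_rot: [-2.12, 2.315, -0.0]
force: [1.1, 2.9, 3.0]
opening: 13.7
time_s: 16.12
ee_pos: [622.0, 270.8, 210.5]
ee_rot: [-2.117, 2.316, 0.0]
force: [1.3, 2.6, 2.8]
opening: 13.9
at [622.  270.8 210.5] ang -95.1 open 13.9 t 16.12 F [1.3 2.6 2.8]
(0, 0, 0) -> [32.6, 59.57, 20.84] roll  dist 710 rows~ 18
at [621.9 270.5 210.5] ang -95.2 open 13.8 t 16.17 F [2.8 4.1 3.4]
(np.float64(622.3684244311004), np.float64(271.0152561087218), 210.3, -95.2) -> [-0.06, -0.04, 0.02] roll 0.001 dist 1 rows~ 1
```

View pics/w11.png

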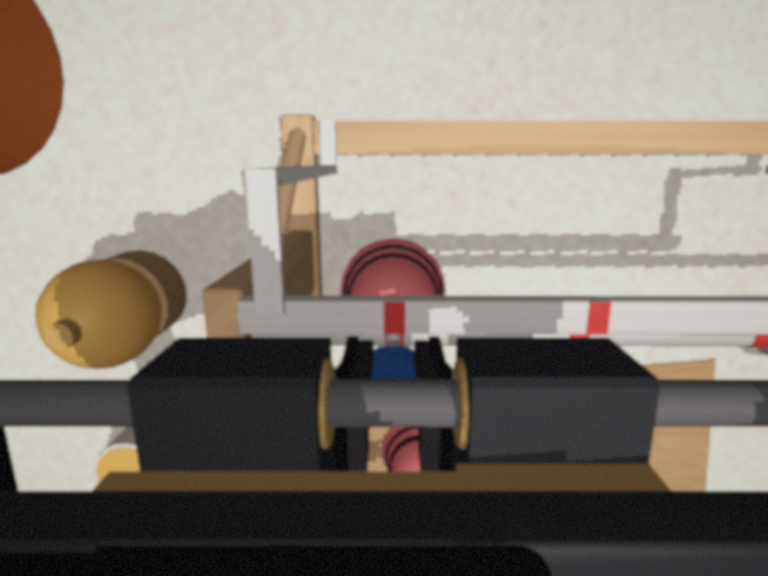

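View pics/s11.png

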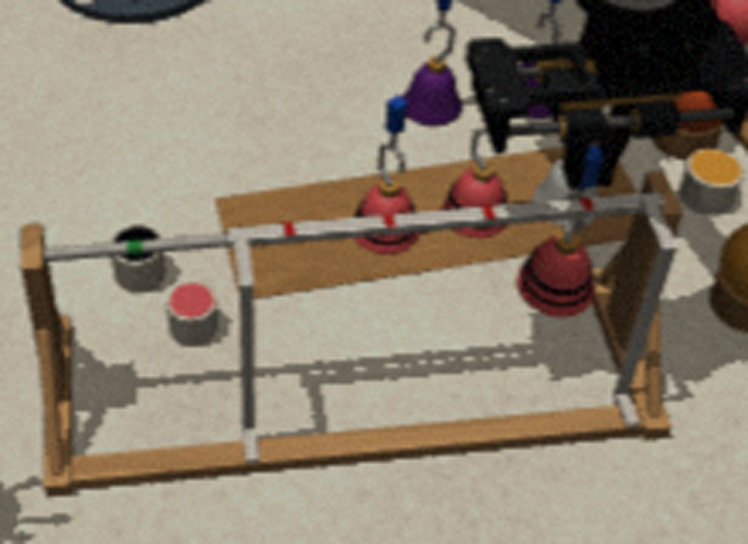

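```bash
python3 -m jog '[{"x":0,"y":0,"z":0,"roll":0},{"x":0,"y":0,"z":0,"roll":0},{"x":0,"y":0,"z":0,"roll":0},{"x":0,"y":0,"z":0,"roll":0},{"x":0,"y":0,"z":-1,"roll":0},{"x":0,"y":0,"z":-3,"roll":0},{"x":0,"y":0,"z":-6,"roll":0},{"x":0,"y":0,"z":-9,"roll":0},{"x":0,"y":0,"z":-9,"roll":0},{"x":0,"y":0,"z":-9,"roll":0}]' 0
python3 w.py w12
python3 -c "
from h import *
go((330,210,300,-90))
S=manip.read_camera('scene');crop('s',S,(180,120,400,300),3.4,'s12')"
```

```text
time_s: 17.05
ee_pos: [622.2, 270.7, 303.4]
ee_rot: [-2.117, 2.315, -0.005]
force: [-0.2, -0.2, -0.5]
opening: 43.3
at [622.2 270.7 303.4] ang -95.1 open 43.3 t 17.05 F [-0.2 -0.2 -0.5]
(0, 0, 0) -> [32.55, 59.73, 29.96] roll  dist 743 rows~ 18
at [620.9 270.4 301.1] ang -95.1 open 43.1 t 17.1 F [-0.1  1.2 -0.1]
(330, 210, 300, -90) -> [8.61, 28.44, 0.08] roll -0.089 dist 297 rows~ 8
```

View pics/s12.png

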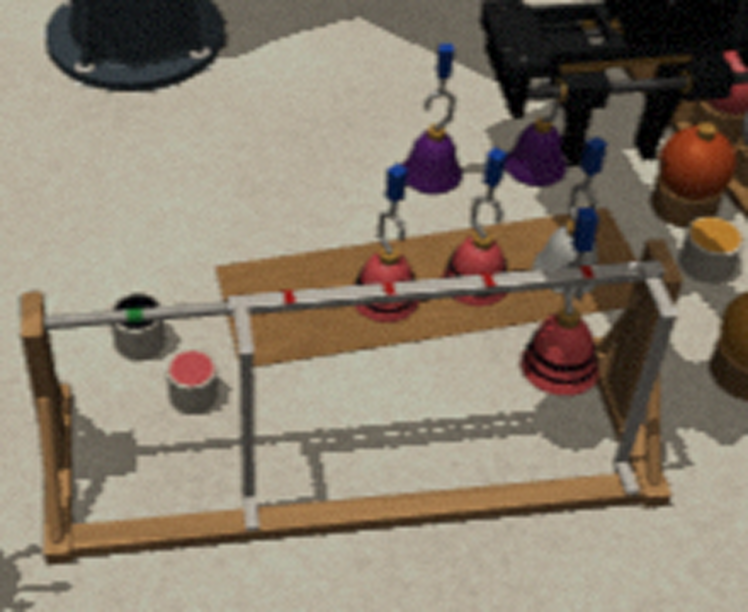

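```bash
python3 -c "
from h import *
go((385,255,310,-95))"
```

```text
at [620.3 270.2 299.6] ang -95.1 open 43.4 t 17.15 F [-0.2 -0.1 -1.3]
(385, 255, 310, -95) -> [3.61, 23.3, -1.0] roll -0.002 dist 236 rows~ 6
```

```bash
python3 -m jog '[{"x":0.6,"y":4,"z":-1,"roll":0},{"x":1.2,"y":8,"z":-1,"roll":0},{"x":1.8,"y":12,"z":-1,"roll":0},{"x":2.4,"y":16,"z":-1,"roll":0},{"x":3,"y":20,"z":-1,"roll":0},{"x":3.6,"y":23.3,"z":-1,"roll":0},{"x":3.6,"y":23.3,"z":-1,"roll":0},{"x":3.6,"y":23.3,"z":-1,"roll":0},{"x":3.6,"y":23.3,"z":-1,"roll":0}]'
python3 w.py w13 bell_a blank bell_a_hook
```

```text
time_s: 17.9
ee_pos: [386.1, 255.4, 309.6]
ee_rot: [2.12, -2.318, 0.0]
force: [0.6, 0.9, 0.3]
opening: 43.4
at [386.1 255.4 309.6] ang -95.1 open 43.4 t 17.9 F [0.6 0.9 0.3]
(0, 0, 0) -> [28.87, 36.18, 30.97] roll  dist 557 rows~ 14
bell_a [([255.6, 106.7], 0.89), ([318.3, 100.2], 0.71)]
blank [([260.5, 215.0], 0.94), ([188.0, 109.4], 0.83), ([185.3, 213.2], 0.8)]
bell_a_hook []
```

View pics/w13.png

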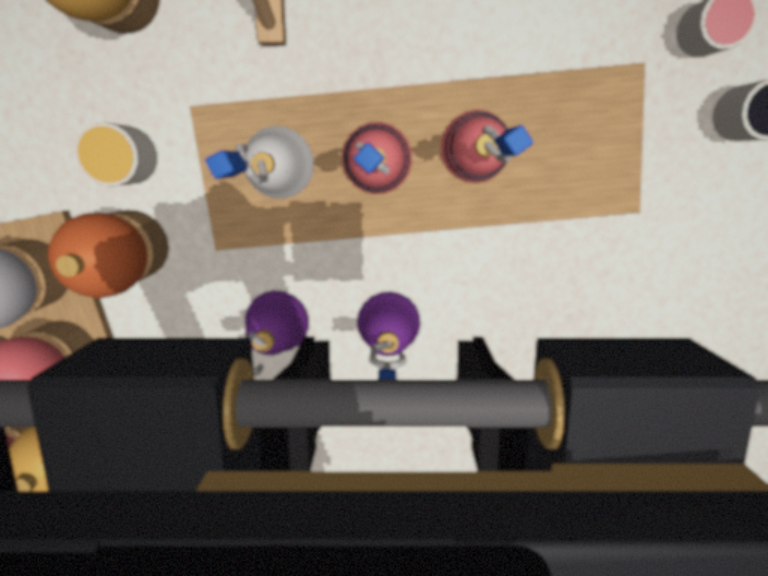

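Run:
```python
from h import *
I=cv2.imread('pics/w13.png'); cv2.imwrite('pics/w13c.png',cv2.resize(I[100:220,195:545],None,fx=2.28,fy=2.28*2,interpolation=cv2.INTER_CUBIC)[:, :])
cv2.imwrite('pics/w13d.png',np.hstack([cv2.resize(I[105:205,335:420],(360,424),interpolation=cv2.INTER_CUBIC),cv2.resize(I[100:200,430:540],(440,400),interpolation=cv2.INTER_CUBIC)[:400].copy() if False else cv2.resize(I[100:200,430:540],(466,424),interpolation=cv2.INTER_CUBIC)])[:, :800])
c=camw('w13')
for n,u in (('b1',(475,147)),('b2',(376,158)),('bl',(278,162))): print(n,onplane(c,(u[0]/1.5,u[1]/1.5),15))
for n,u in (('b1',(516,140)),('b2',(369,157)),('bl',(224,163))): print(n,onplane(c,(u[0]/1.5,u[1]/1.5),150))
```

```text
b1 [459.1212021 177.9935001  15.       ]
b2 [457.52565797 265.01529436  15.        ]
bl [461.76639925 351.25010985  15.        ]
b1 [459.81112123 173.99079628 150.        ]
b2 [457.76277808 264.78579523 150.        ]
bl [462.14034063 354.74861361 150.        ]
```

View pics/w13d.png

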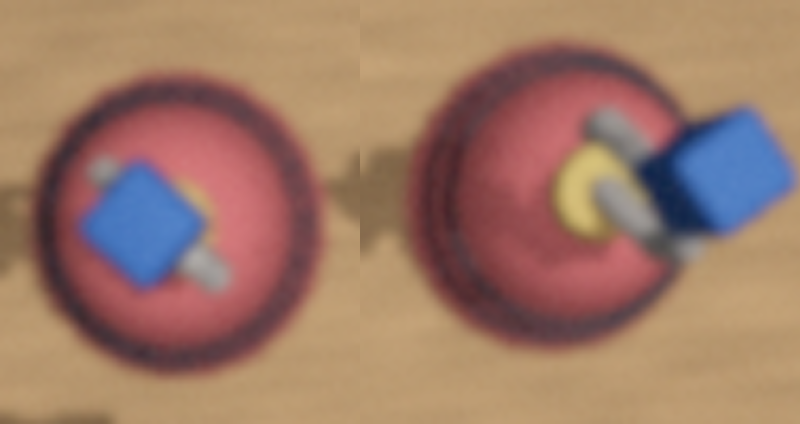

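Run:
```python
from h import *
c=camw('w13')
rows=[]
for (org,box,ys) in (((457.6,264.9,1),(335,105,420,205),(.73,.73+np.pi)),((459.3,176.5,1),(430,100,540,200),(.45,.45+np.pi))):
    o=[]
    for y in ys:
        I=cv2.imread('pics/w13.png'); l,t,r,b=box; s=3.6; I=cv2.resize(I[t:b,l:r],None,fx=s,fy=s)
        overlay(I,c,org,y,1.5*s,(l/1.5,t/1.5)); o.append(I)
    rows.append(np.hstack(o))
w=min(r.shape[1] for r in rows)
cv2.imwrite('pics/o3.png',rows[0]);cv2.imwrite('pics/o4.png',rows[1])
```

```text
(no output)
```

View pics/o3.png

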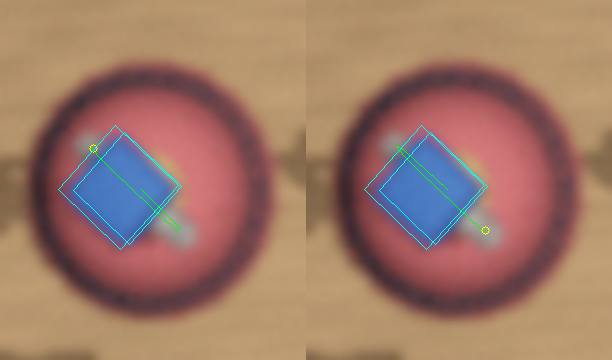

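View pics/o4.png

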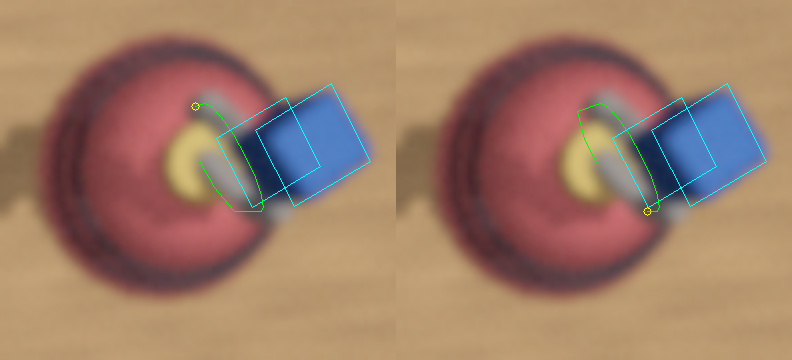

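```bash
python3 -c "
from h import *
go((459.5,175.5,225,-61.4))"
```

```text
at [387.  255.4 309.7] ang -95.2 open 43.4 t 18.1 F [-0.  -0.1 -0.2]
(459.5, 175.5, 225, -61.4) -> [7.3, -7.94, 8.47] roll -0.589 dist 137 rows~ 4
```

```bash
python3 -m jog '[{"x":2.5,"y":-2.7,"z":2.8,"roll":-0.12},{"x":5,"y":-5.4,"z":5.6,"roll":-0.24},{"x":7.3,"y":-7.9,"z":8.5,"roll":-0.36},{"x":7.3,"y":-7.9,"z":8.5,"roll":-0.48},{"x":7.3,"y":-7.9,"z":8.5,"roll":-0.589},{"x":7.3,"y":-7.9,"z":8.5,"roll":-0.589},{"x":7.3,"y":-7.9,"z":8.5,"roll":-0.589},{"x":7.3,"y":-7.9,"z":8.5,"roll":-0.589}]'
python3 w.py w14
```

```text
time_s: 18.77
ee_pos: [458.4, 175.8, 225.2]
ee_rot: [-2.7, 1.606, -0.001]
force: [0.3, 0.7, -0.1]
opening: 43.7
at [458.4 175.8 225.2] ang -61.5 open 43.7 t 18.77 F [ 0.3  0.7 -0.1]
(0, 0, 0) -> [-6.43, 48.68, 22.49] roll  dist 540 rows~ 13
```

View pics/w14.png

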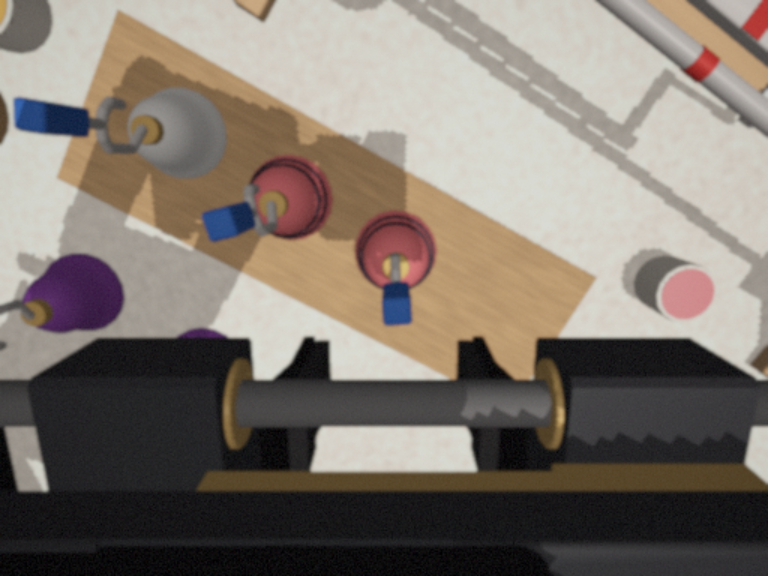

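```bash
python3 -c "
from h import *
c=camw('w14'); print(onplane(c,(397/1.5,315/1.5),163),onplane(c,(395.5/1.5,254/1.5),12))
go((459.3,175.8,135,-61.4))"
```

```text
[458.34459428 174.40047354 163.        ] [459.36018974 175.02617064  12.        ]
at [458.2 176.  225.4] ang -61.4 open 43.4 t 18.82 F [-0.7  0.3 -0.5]
(459.3, 175.8, 135, -61.4) -> [0.06, -0.08, 9.04] roll -0.001 dist 90 rows~ 3
```

```bash
python3 -m jog '[{"x":0.1,"y":0,"z":4,"roll":0},{"x":0.1,"y":0,"z":7.5,"roll":0},{"x":0.1,"y":0,"z":9,"roll":0},{"x":0.1,"y":0,"z":9,"roll":0},{"x":0.1,"y":0,"z":9,"roll":0}]'
python3 -m jog '[{"x":0,"y":0,"z":0,"roll":0},{"x":0,"y":0,"z":0,"roll":0},{"x":0,"y":0,"z":0,"roll":0},{"x":0,"y":0,"z":0,"roll":0},{"x":0,"y":0,"z":0,"roll":0},{"x":0,"y":0,"z":0,"roll":0}]' 1 25
python3 -m jog '[{"x":0,"y":0,"z":-3,"roll":0},{"x":0,"y":0,"z":-6,"roll":0},{"x":0,"y":0,"z":-9,"roll":0},{"x":0,"y":0,"z":-12,"roll":0},{"x":0,"y":0,"z":-15,"roll":0},{"x":0,"y":0,"z":-16.5,"roll":0},{"x":0,"y":0,"z":-16.5,"roll":0},{"x":0,"y":0,"z":-16.5,"roll":0}]'
python3 -c "
from h import *
r=(602,62,-.09)
go((*Wt(r,(-110,-130,0))[:2],300,-95.2))"
```

```text
time_s: 19.23
ee_pos: [458.2, 175.2, 135.0]
ee_rot: [2.701, -1.603, -0.001]
force: [-0.3, -0.1, -0.0]
opening: 43.6
time_s: 19.73
ee_pos: [458.7, 174.7, 135.6]
ee_rot: [-2.702, 1.603, -0.001]
force: [-1.4, -0.4, 3.1]
opening: 13.8
time_s: 20.4
ee_pos: [458.3, 174.7, 300.2]
ee_rot: [-2.701, 1.603, -0.001]
force: [-0.1, -0.1, -2.2]
opening: 13.6
at [458.3 174.7 300.2] ang -61.4 open 13.6 t 20.4 F [-0.1 -0.1 -2.2]
(np.float64(480.7609879729392), np.float64(-57.587214879778045), 300, -95.2) -> [21.46, 9.16, 0.02] roll 0.591 dist 233 rows~ 6
```

```bash
python3 -m jog '[{"x":3.6,"y":1.5,"z":0,"roll":0.12},{"x":7.2,"y":3,"z":0,"roll":0.24},{"x":10.8,"y":4.6,"z":0,"roll":0.36},{"x":14.4,"y":6.2,"z":0,"roll":0.48},{"x":18,"y":7.7,"z":0,"roll":0.591},{"x":21.5,"y":9.2,"z":0,"roll":0.591},{"x":21.5,"y":9.2,"z":0,"roll":0.591},{"x":21.5,"y":9.2,"z":0,"roll":0.591},{"x":21.5,"y":9.2,"z":0,"roll":0.591}]'
python3 w.py w15
python3 -c "
from h import *
r=(602,62,-.09)
go(*[(*Wt(r,(a,-130,0))[:2],z,-95.2) for a,z in ((-60,238),(0,238),(0,211))])"
```

```text
time_s: 21.15
ee_pos: [479.3, -57.6, 298.1]
ee_rot: [2.115, -2.32, -0.007]
force: [0.2, -0.5, -0.9]
opening: 13.4
at [479.3 -57.6 298.1] ang -95.3 open 13.4 t 21.15 F [ 0.2 -0.5 -0.9]
(0, 0, 0) -> [-1.27, 48.12, 30.04] roll  dist 567 rows~ 14
at [479.5 -57.  298.5] ang -95.2 open 13.8 t 21.2 F [-0.9  0.  -1.6]
(np.float64(530.558624623539), np.float64(-62.08114233967859), 238, -95.2) -> [0.06, -5.16, 6.02] roll -0.0 dist 79 rows~ 2
(np.float64(590.3157886042586), np.float64(-67.47385529155926), 238, -95.2) -> [0.05, -11.16, 6.0] roll -0.0 dist 127 rows~ 4
(np.float64(590.3157886042586), np.float64(-67.47385529155926), 211, -95.2) -> [0.05, -11.17, 8.7] roll -0.0 dist 142 rows~ 4
```

View pics/w15.png

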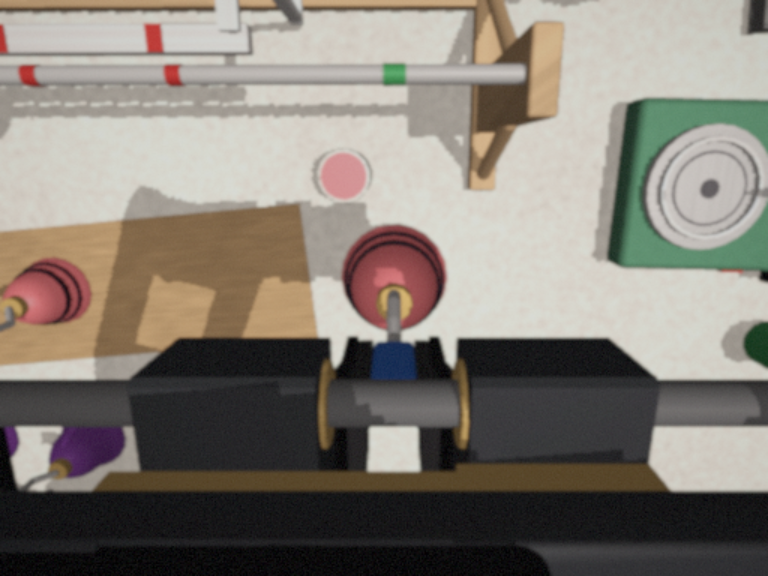

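```bash
python3 -m jog '[{"x":0,"y":-2,"z":3,"roll":0},{"x":0,"y":-4,"z":6,"roll":0},{"x":0,"y":-5,"z":6,"roll":0},{"x":0,"y":-5,"z":6,"roll":0},{"x":0,"y":-5,"z":6,"roll":0},{"x":0,"y":-7,"z":6,"roll":0},{"x":0,"y":-9,"z":6,"roll":0},{"x":0,"y":-10.5,"z":6,"roll":0},{"x":0,"y":-11.3,"z":6,"roll":0},{"x":0,"y":-11.3,"z":6,"roll":0},{"x":0,"y":-11.3,"z":6,"roll":0},{"x":0,"y":-11.3,"z":6.8,"roll":0},{"x":0,"y":-11.3,"z":7.6,"roll":0},{"x":0,"y":-11.3,"z":8.4,"roll":0},{"x":0,"y":-11.3,"z":8.4,"roll":0},{"x":0,"y":-11.3,"z":8.4,"roll":0}]'
python3 -m jog '[{"x":0,"y":0,"z":0.1,"roll":0},{"x":0,"y":0,"z":0.2,"roll":0},{"x":0,"y":0,"z":0.2,"roll":0},{"x":0,"y":0,"z":0.2,"roll":0}]'
python3 w.py w16
```

```text
time_s: 22.53
ee_pos: [592.5, -68.2, 215.0]
ee_rot: [2.117, -2.32, -0.003]
force: [-0.2, -0.4, -0.7]
opening: 13.8
time_s: 22.87
ee_pos: [593.4, -68.4, 214.2]
ee_rot: [-2.118, 2.32, -0.001]
force: [-0.1, -0.6, -0.8]
opening: 13.6
at [593.4 -68.4 214.2] ang -95.2 open 13.6 t 22.87 F [-0.1 -0.6 -0.8]
(0, 0, 0) -> [-1.41, 59.73, 21.4] roll  dist 635 rows~ 16
```

View pics/w16.png

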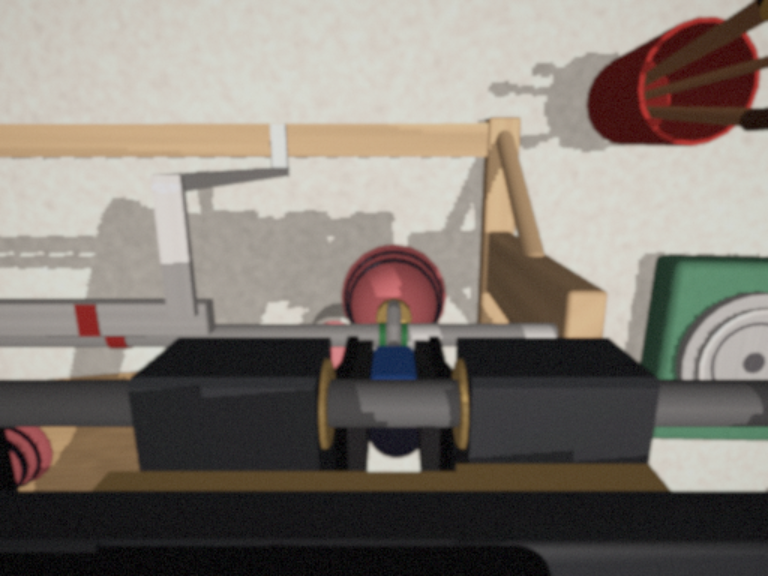

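```bash
python3 -m jog '[{"x":0,"y":0.15,"z":0.1,"roll":0},{"x":0,"y":0.15,"z":0.3,"roll":0},{"x":0,"y":0.15,"z":0.3,"roll":0},{"x":0,"y":0.15,"z":0.3,"roll":0},{"x":0,"y":0.15,"z":0.3,"roll":0}]'
python3 -m jog '[{"x":0,"y":0,"z":0.1,"roll":0},{"x":0,"y":0,"z":0.1,"roll":0},{"x":0,"y":0,"z":0.1,"roll":0}]'
```

```text
time_s: 23.33
ee_pos: [592.3, -68.3, 211.5]
ee_rot: [-2.117, 2.32, -0.002]
force: [1.0, 1.0, 1.8]
opening: 13.9
time_s: 23.58
ee_pos: [592.4, -68.4, 211.2]
ee_rot: [-2.117, 2.32, -0.003]
force: [-1.3, 1.3, 4.7]
opening: 13.9
```

```bash
python3 -m jog '[{"x":-1.5,"y":0,"z":-0.05,"roll":0},{"x":-3,"y":0,"z":-0.05,"roll":0},{"x":-4.5,"y":0,"z":-0.05,"roll":0},{"x":-6,"y":0,"z":-0.05,"roll":0},{"x":-7.5,"y":0,"z":-0.05,"roll":0},{"x":-9,"y":0,"z":-0.05,"roll":0},{"x":-11,"y":0,"z":-0.05,"roll":0},{"x":-13,"y":0,"z":-0.05,"roll":0},{"x":-13,"y":0,"z":-0.05,"roll":0},{"x":-13,"y":0,"z":-0.05,"roll":0}]'
python3 -c "
from h import *
r=(602,62,-.09)
go((*Wt(r,(1.2,135,0))[:2],211.2,-95.2))"
```

```text
time_s: 24.42
ee_pos: [604.5, 63.0, 211.2]
ee_rot: [-2.117, 2.317, -0.001]
force: [1.2, 1.8, 4.0]
opening: 13.9
at [604.5  63.  211.2] ang -95.1 open 13.9 t 24.42 F [1.2 1.8 4. ]
(np.float64(615.3287474213458), np.float64(196.34576469758161), 211.2, -95.2) -> [-13.38, 0.12, 0.02] roll 0.001 dist 134 rows~ 4
```

```bash
python3 -m jog '[{"x":-2,"y":0.05,"z":0,"roll":0},{"x":-4,"y":0.1,"z":0,"roll":0},{"x":-6,"y":0.1,"z":0,"roll":0},{"x":-8,"y":0.1,"z":0,"roll":0},{"x":-10,"y":0.1,"z":0,"roll":0},{"x":-12,"y":0.1,"z":0,"roll":0},{"x":-13.4,"y":0.1,"z":0,"roll":0},{"x":-13.4,"y":0.1,"z":0,"roll":0},{"x":-13.4,"y":0.1,"z":0,"roll":0},{"x":-13.4,"y":0.1,"z":0,"roll":0}]'
python3 w.py w17
```

```text
time_s: 25.25
ee_pos: [615.9, 195.5, 211.3]
ee_rot: [-2.114, 2.318, 0.0]
force: [3.3, 4.4, 4.2]
opening: 13.5
at [615.9 195.5 211.3] ang -95.3 open 13.5 t 25.25 F [3.3 4.4 4.2]
(0, 0, 0) -> [25.19, 59.6, 20.88] roll  dist 680 rows~ 17
```

View pics/w17.png

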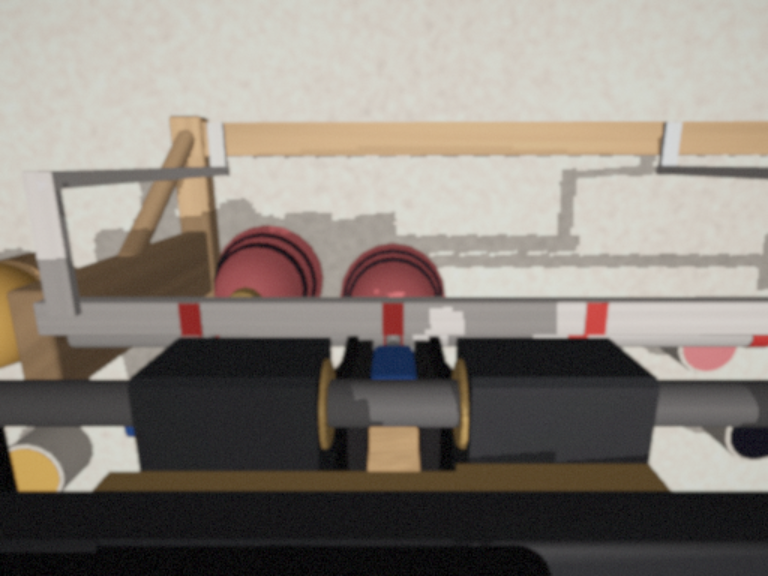

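```bash
python3 -m jog '[{"x":0,"y":0,"z":0,"roll":0},{"x":0,"y":0,"z":0,"roll":0},{"x":0,"y":0,"z":0,"roll":0},{"x":0,"y":0,"z":0,"roll":0},{"x":0,"y":0,"z":-1,"roll":0},{"x":0,"y":0,"z":-3,"roll":0},{"x":0,"y":0,"z":-6,"roll":0},{"x":0,"y":0,"z":-9,"roll":0},{"x":0,"y":0,"z":-9,"roll":0},{"x":0,"y":0,"z":-9,"roll":0},{"x":0,"y":0,"z":-9,"roll":0}]' 0
python3 -c "
from h import *
go((385,255,310,-95))
S=manip.read_camera('scene');crop('s',S,(180,120,400,300),3.4,'s18')"
```

```text
time_s: 26.22
ee_pos: [614.1, 194.6, 300.5]
ee_rot: [2.117, -2.32, -0.001]
force: [0.8, 0.4, -0.4]
opening: 43.6
at [614.1 194.6 300.5] ang -95.2 open 43.6 t 26.22 F [ 0.8  0.4 -0.4]
(385, 255, 310, -95) -> [-3.93, 23.37, -0.93] roll -0.004 dist 237 rows~ 6
```

View pics/s18.png

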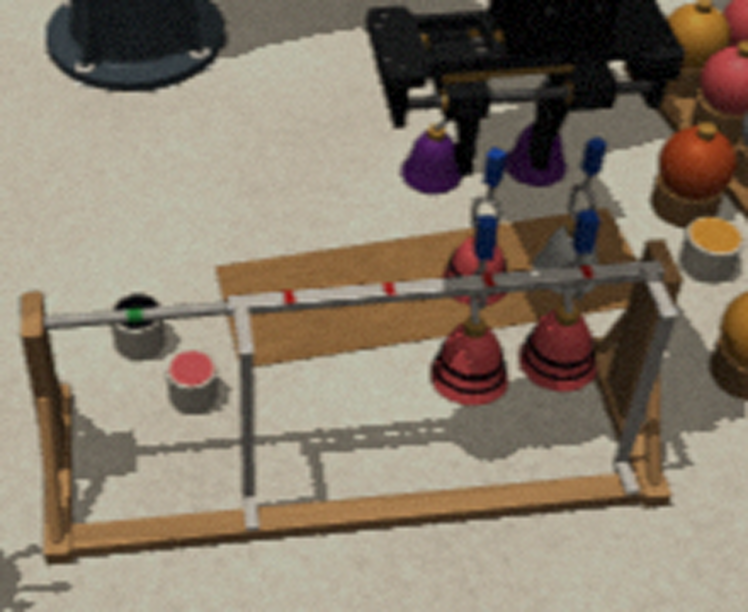

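```bash
python3 -c "
from h import *
go((458,264.5,225,-48),(458,264.5,300,-48))"
```

```text
at [613.8 194.5 299.5] ang -95.2 open 43.8 t 26.27 F [-0.3  0.2  0.7]
(458, 264.5, 225, -48) -> [-5.56, 16.13, 7.49] roll -0.824 dist 186 rows~ 5
(458, 264.5, 300, -48) -> [-5.55, 16.15, -0.01] roll -0.824 dist 171 rows~ 5
```

```bash
python3 -m jog '[{"x":-1.3,"y":4,"z":0,"roll":-0.12},{"x":-2.6,"y":8,"z":0,"roll":-0.24},{"x":-3.9,"y":12,"z":0,"roll":-0.36},{"x":-5.5,"y":16.1,"z":2,"roll":-0.48},{"x":-5.5,"y":16.1,"z":5,"roll":-0.6},{"x":-5.5,"y":16.1,"z":7.5,"roll":-0.72},{"x":-5.5,"y":16.1,"z":7.5,"roll":-0.824},{"x":-5.5,"y":16.1,"z":7.5,"roll":-0.824},{"x":-5.5,"y":16.1,"z":7.5,"roll":-0.824},{"x":-5.5,"y":16.1,"z":7.5,"roll":-0.824}]'
python3 w.py w19
python3 -c "
from h import *
go((458,264.5,135,-48))"
```

```text
time_s: 27.1
ee_pos: [459.9, 264.2, 225.5]
ee_rot: [-2.868, 1.282, -0.0]
force: [0.8, -0.2, -0.2]
opening: 43.5
at [459.9 264.2 225.5] ang -48.2 open 43.5 t 27.1 F [ 0.8 -0.2 -0.2]
(0, 0, 0) -> [-11.0, 51.89, 22.55] roll  dist 576 rows~ 14
at [460.1 264.2 225.9] ang -48.1 open 43.4 t 27.15 F [-0.4  0.5 -0.1]
(458, 264.5, 135, -48) -> [-0.16, 0.14, 9.09] roll -0.002 dist 91 rows~ 3
```

View pics/w19.png

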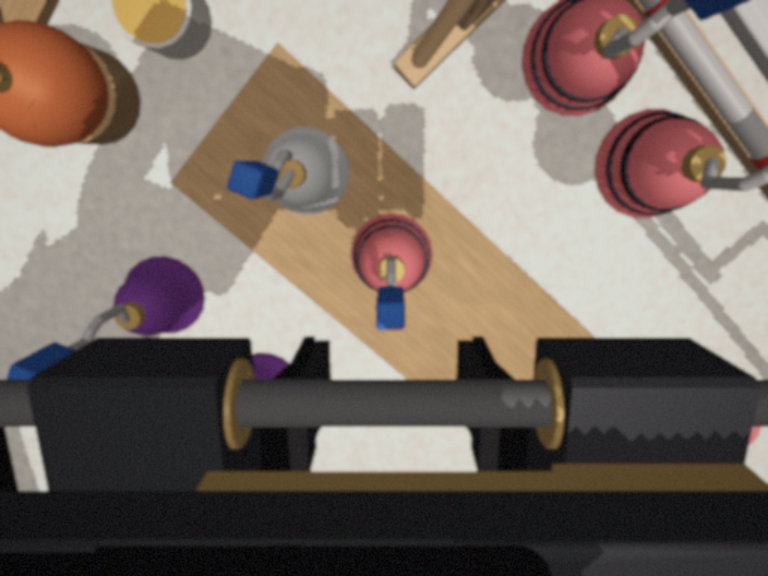

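```bash
python3 -m jog '[{"x":-0.15,"y":0.05,"z":4,"roll":0},{"x":-0.15,"y":0.05,"z":7.5,"roll":0},{"x":-0.15,"y":0.05,"z":9.1,"roll":0},{"x":-0.15,"y":0.05,"z":9.1,"roll":0},{"x":-0.15,"y":0.05,"z":9.1,"roll":0}]'
python3 -m jog '[{"x":0,"y":0,"z":0,"roll":0},{"x":0,"y":0,"z":0,"roll":0},{"x":0,"y":0,"z":0,"roll":0},{"x":0,"y":0,"z":0,"roll":0},{"x":0,"y":0,"z":0,"roll":0},{"x":0,"y":0,"z":0,"roll":0}]' 1 25
python3 -m jog '[{"x":0,"y":0,"z":-3,"roll":0},{"x":0,"y":0,"z":-6,"roll":0},{"x":0,"y":0,"z":-9,"roll":0},{"x":0,"y":0,"z":-12,"roll":0},{"x":0,"y":0,"z":-15,"roll":0},{"x":0,"y":0,"z":-16.5,"roll":0},{"x":0,"y":0,"z":-16.5,"roll":0},{"x":0,"y":0,"z":-16.5,"roll":0}]'
python3 -c "
from h import *
r=(602,62,-.09)
go((*Wt(r,(-110,-130,0))[:2],300,-95.2))"
```

```text
time_s: 27.57
ee_pos: [458.4, 264.9, 134.5]
ee_rot: [2.869, -1.28, -0.001]
force: [-0.4, -0.4, 0.2]
opening: 43.4
time_s: 28.07
ee_pos: [458.4, 265.1, 135.2]
ee_rot: [-2.869, 1.278, -0.002]
force: [0.6, -0.4, 3.2]
opening: 13.7
time_s: 28.73
ee_pos: [458.0, 265.0, 299.8]
ee_rot: [-2.869, 1.278, -0.001]
force: [-0.7, 0.9, -0.8]
opening: 13.5
at [458.  265.  299.8] ang -48.0 open 13.5 t 28.73 F [-0.7  0.9 -0.8]
(np.float64(480.7609879729392), np.float64(-57.587214879778045), 300, -95.2) -> [25.5, 19.89, -0.03] roll 0.824 dist 323 rows~ 8
```

```bash
python3 -m jog '[{"x":3.1,"y":2.5,"z":0,"roll":0.12},{"x":6.2,"y":4.9,"z":0,"roll":0.24},{"x":9.3,"y":7.3,"z":0,"roll":0.36},{"x":12.4,"y":9.7,"z":0,"roll":0.48},{"x":15.5,"y":12.1,"z":0,"roll":0.6},{"x":18.6,"y":14.5,"z":0,"roll":0.72},{"x":21.7,"y":17,"z":0,"roll":0.824},{"x":25.5,"y":19.9,"z":0,"roll":0.824},{"x":25.5,"y":19.9,"z":0,"roll":0.824},{"x":25.5,"y":19.9,"z":0,"roll":0.824},{"x":25.5,"y":19.9,"z":0,"roll":0.824}]'
python3 w.py w20
python3 -c "
from h import *
r=(602,62,-.09)
go(*[(*Wt(r,(a,-130,0))[:2],z,-95.2) for a,z in ((-60,238),(1,238),(1,212))])"
```

```text
time_s: 29.65
ee_pos: [479.5, -57.2, 297.7]
ee_rot: [2.115, -2.321, -0.007]
force: [1.0, -0.3, -1.3]
opening: 13.7
at [479.5 -57.2 297.7] ang -95.3 open 13.7 t 29.65 F [ 1.  -0.3 -1.3]
(0, 0, 0) -> [-1.19, 48.14, 29.99] roll  dist 567 rows~ 14
at [479.6 -56.4 298.1] ang -95.2 open 13.8 t 29.7 F [ 0.   0.1 -0.9]
(np.float64(530.558624623539), np.float64(-62.08114233967859), 238, -95.2) -> [0.11, -5.15, 5.99] roll -0.0 dist 79 rows~ 2
(np.float64(591.3117413372706), np.float64(-67.56373384075727), 238, -95.2) -> [0.11, -11.25, 5.96] roll -0.0 dist 127 rows~ 4
(np.float64(591.3117413372706), np.float64(-67.56373384075727), 212, -95.2) -> [0.11, -11.26, 8.56] roll -0.0 dist 141 rows~ 4
```

View pics/w20.png

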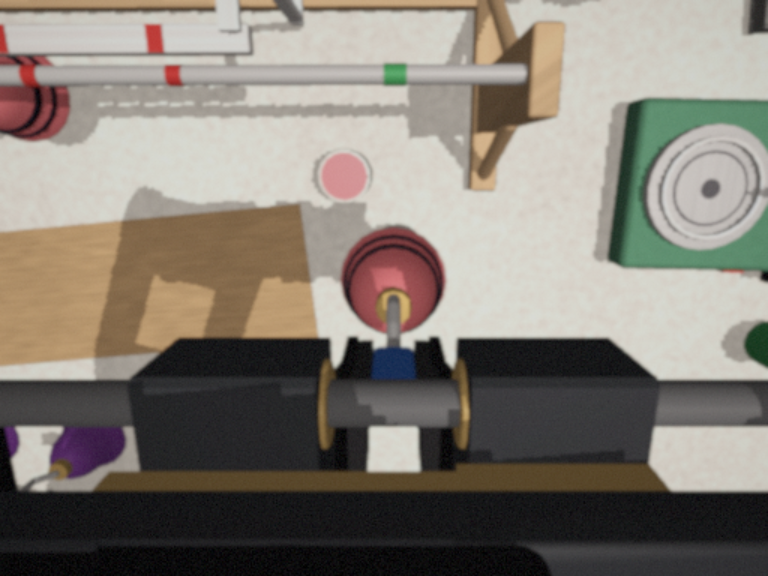

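```bash
python3 -m jog '[{"x":0.1,"y":-2,"z":3,"roll":0},{"x":0.1,"y":-4,"z":6,"roll":0},{"x":0.1,"y":-5,"z":6,"roll":0},{"x":0.1,"y":-5,"z":6,"roll":0},{"x":0.1,"y":-5,"z":6,"roll":0},{"x":0.1,"y":-7,"z":6,"roll":0},{"x":0.1,"y":-9,"z":6,"roll":0},{"x":0.1,"y":-10.5,"z":6,"roll":0},{"x":0.1,"y":-11.3,"z":6,"roll":0},{"x":0.1,"y":-11.3,"z":6,"roll":0},{"x":0.1,"y":-11.3,"z":6,"roll":0},{"x":0.1,"y":-11.3,"z":6.8,"roll":0},{"x":0.1,"y":-11.3,"z":7.6,"roll":0},{"x":0.1,"y":-11.3,"z":8.4,"roll":0},{"x":0.1,"y":-11.3,"z":8.5,"roll":0},{"x":0.1,"y":-11.3,"z":8.5,"roll":0},{"x":0.1,"y":-11.3,"z":8.5,"roll":0}]'
python3 w.py w21
```

```text
time_s: 31.12
ee_pos: [593.0, -69.0, 214.3]
ee_rot: [2.117, -2.32, -0.001]
force: [0.2, 0.2, -1.1]
opening: 13.7
at [593.  -69.  214.3] ang -95.2 open 13.7 t 31.12 F [ 0.2  0.2 -1.1]
(0, 0, 0) -> [-1.46, 59.67, 21.46] roll  dist 634 rows~ 16
```

View pics/w21.png

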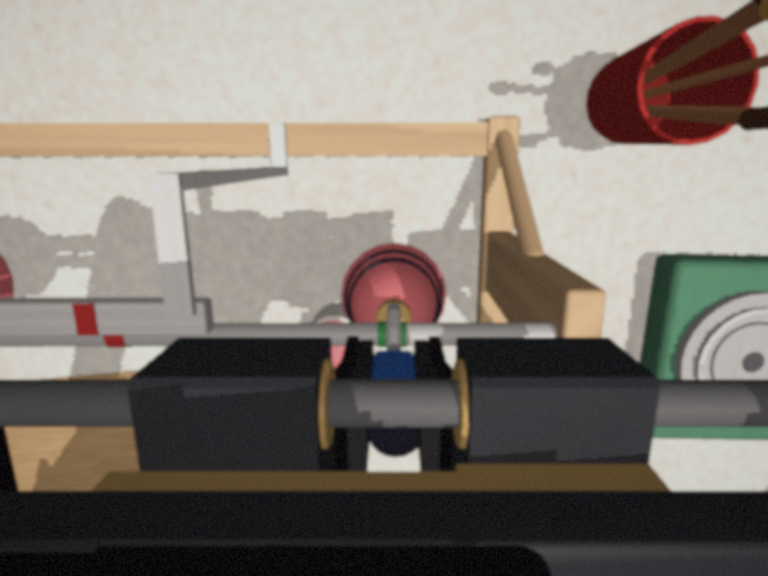

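```bash
python3 -m jog '[{"x":0,"y":0,"z":0.1,"roll":0},{"x":0,"y":0,"z":0.3,"roll":0},{"x":0,"y":0,"z":0.35,"roll":0},{"x":0,"y":0,"z":0.35,"roll":0},{"x":0,"y":0,"z":0.35,"roll":0}]'
python3 -m jog '[{"x":0,"y":0,"z":0.1,"roll":0},{"x":0,"y":0,"z":0.1,"roll":0},{"x":0,"y":0,"z":0.1,"roll":0}]'
```

```text
time_s: 31.58
ee_pos: [593.3, -69.0, 211.2]
ee_rot: [-2.118, 2.32, -0.0]
force: [-0.2, 0.1, -0.9]
opening: 13.7
time_s: 31.83
ee_pos: [593.4, -69.0, 210.7]
ee_rot: [-2.118, 2.32, -0.001]
force: [-1.2, 0.1, 4.5]
opening: 13.8
```

```bash
python3 -m jog '[{"x":-1.5,"y":0,"z":-0.05,"roll":0},{"x":-3,"y":0,"z":-0.05,"roll":0},{"x":-4.5,"y":0,"z":-0.05,"roll":0},{"x":-6,"y":0,"z":-0.05,"roll":0},{"x":-7.5,"y":0,"z":-0.05,"roll":0},{"x":-9,"y":0,"z":-0.05,"roll":0},{"x":-11,"y":0,"z":-0.05,"roll":0},{"x":-13,"y":0,"z":-0.05,"roll":0},{"x":-13,"y":0,"z":-0.05,"roll":0},{"x":-13,"y":0,"z":-0.05,"roll":0}]'
python3 -c "
from h import *
r=(602,62,-.09)
go((*Wt(r,(2,60,0))[:2],210.7,-95.2))"
```

```text
time_s: 32.67
ee_pos: [605.6, 61.8, 210.7]
ee_rot: [-2.119, 2.317, -0.001]
force: [2.1, 1.6, 1.0]
opening: 13.8
at [605.6  61.8 210.7] ang -95.1 open 13.8 t 32.67 F [2.1 1.6 1. ]
(np.float64(609.3846184179047), np.float64(121.57740688232363), 210.7, -95.2) -> [-5.99, 0.16, 0.0] roll 0.001 dist 60 rows~ 2
```

```bash
python3 -m jog '[{"x":-1.5,"y":0.05,"z":0,"roll":0},{"x":-3,"y":0.1,"z":0,"roll":0},{"x":-4.5,"y":0.15,"z":0,"roll":0},{"x":-6,"y":0.15,"z":0,"roll":0},{"x":-6.1,"y":0.15,"z":0,"roll":0},{"x":-6.1,"y":0.15,"z":0,"roll":0},{"x":-6.1,"y":0.15,"z":0,"roll":0}]'
python3 w.py w22
```

```text
time_s: 33.25
ee_pos: [609.9, 122.9, 211.0]
ee_rot: [-2.116, 2.317, 0.0]
force: [2.7, 3.1, 3.1]
opening: 13.5
at [609.9 122.9 211. ] ang -95.2 open 13.5 t 33.25 F [2.7 3.1 3.1]
(0, 0, 0) -> [17.82, 59.68, 20.93] roll  dist 657 rows~ 16
```

View pics/w22.png

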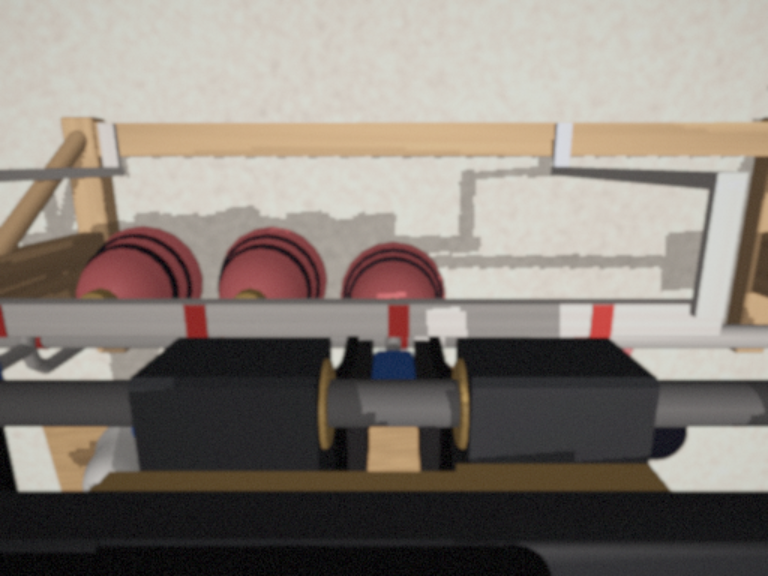

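```bash
python3 -m jog '[{"x":0.15,"y":0,"z":0,"roll":0},{"x":0.15,"y":0,"z":0,"roll":0},{"x":0.15,"y":0,"z":0,"roll":0}]'
python3 -m jog '[{"x":0,"y":0,"z":0,"roll":0},{"x":0,"y":0,"z":0,"roll":0},{"x":0,"y":0,"z":0,"roll":0},{"x":0,"y":0,"z":0,"roll":0},{"x":0,"y":0,"z":-1,"roll":0},{"x":0,"y":0,"z":-3,"roll":0},{"x":0,"y":0,"z":-6,"roll":0},{"x":0,"y":0,"z":-9,"roll":0},{"x":0,"y":0,"z":-9,"roll":0},{"x":0,"y":0,"z":-9,"roll":0},{"x":0,"y":0,"z":-9,"roll":0}]' 0
python3 -c "
from h import *
go((400,340,300,-95))
S=manip.read_camera('scene');crop('s',S,(180,120,400,300),3.4,'s23')"
```

```text
time_s: 33.55
ee_pos: [609.6, 119.5, 211.0]
ee_rot: [-2.116, 2.32, -0.002]
force: [3.0, 1.7, 4.1]
opening: 14.2
time_s: 34.47
ee_pos: [608.3, 119.8, 300.5]
ee_rot: [2.117, -2.32, -0.001]
force: [-0.3, -0.0, -0.2]
opening: 44.0
at [608.3 119.8 300.5] ang -95.2 open 44.0 t 34.47 F [-0.3 -0.  -0.2]
(400, 340, 300, -95) -> [-20.03, 22.75, 0.07] roll -0.004 dist 303 rows~ 8
```

View pics/s23.png

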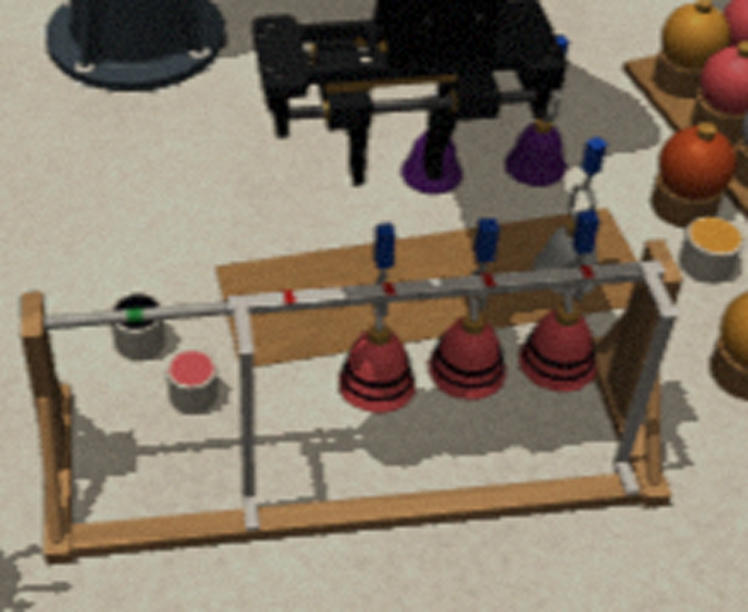

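```bash
python3 -m jog '[{"x":-2.6,"y":3,"z":0,"roll":0},{"x":-5.2,"y":6,"z":0,"roll":0},{"x":-7.8,"y":9,"z":0,"roll":0},{"x":-10.4,"y":12,"z":0,"roll":0},{"x":-13,"y":15,"z":0,"roll":0},{"x":-16,"y":18,"z":0,"roll":0},{"x":-18.5,"y":21,"z":0,"roll":0},{"x":-20,"y":22.7,"z":0,"roll":0},{"x":-20,"y":22.7,"z":0,"roll":0},{"x":-20,"y":22.7,"z":0,"roll":0},{"x":-20,"y":22.7,"z":0,"roll":0}]'
python3 w.py w24 blank
```

```text
time_s: 35.43
ee_pos: [401.2, 339.2, 299.7]
ee_rot: [2.117, -2.319, 0.001]
force: [-0.1, 0.0, -1.2]
opening: 43.6
at [401.2 339.2 299.7] ang -95.2 open 43.6 t 35.43 F [-0.1  0.  -1.2]
(0, 0, 0) -> [37.38, 36.85, 30.06] roll  dist 605 rows~ 15
blank [([316.5, 219.9], 0.88), ([248.1, 115.3], 0.81), ([241.0, 217.9], 0.64)]
```

View pics/w24.png

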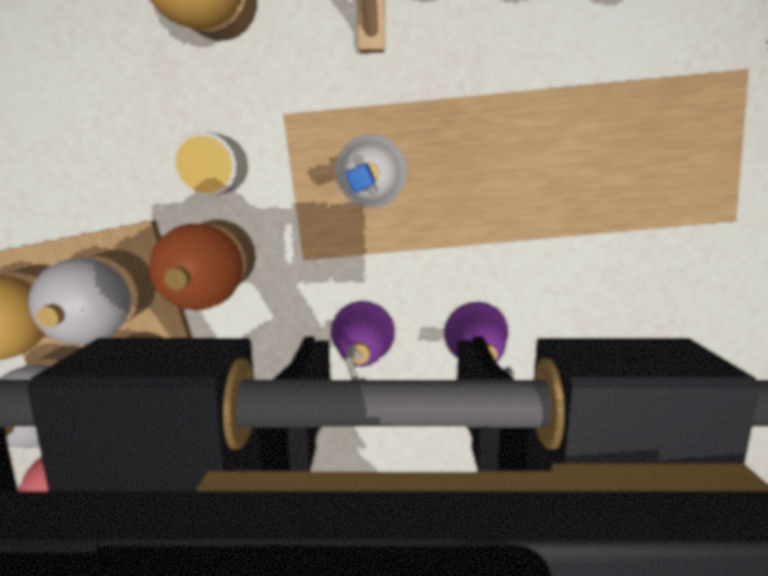

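Run:
```python
from h import *
c=camw('w24')
a=onplane(c,(371/1.5,171/1.5),14); b=onplane(c,(360/1.5,177/1.5),163); print(a,b)
o=((a+b)/2); o[2]=1
out=[]
for y in (.2,.35,.5):
    I=cv2.imread('pics/w24.png'); l,t,r,bb=325,125,415,215; s=2.9; I=cv2.resize(I[t:bb,l:r],None,fx=s,fy=s,interpolation=cv2.INTER_CUBIC)
    overlay(I,c,o,y,1.5*s,(l/1.5,t/1.5)); out.append(I)
cv2.imwrite('pics/o5.png',np.hstack(out))
```

```text
[461.9214034  353.39696575  14.        ] [461.92349436 353.52856125 163.        ]
```

View pics/o5.png

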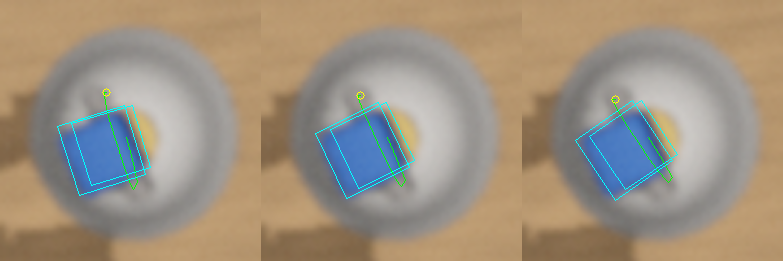

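```bash
python3 -c "
from h import *
go((462,353.5,225,-68))"
```

```text
at [402.  338.8 300. ] ang -95.3 open 43.6 t 35.53 F [-0.4 -0.6  0.8]
(462, 353.5, 225, -68) -> [-2.03, -5.84, 7.49] roll -0.477 dist 97 rows~ 3
```

```bash
python3 -m jog '[{"x":-0.7,"y":-2,"z":2.5,"roll":-0.12},{"x":-1.4,"y":-4,"z":5,"roll":-0.24},{"x":-2,"y":-5.8,"z":7.5,"roll":-0.36},{"x":-2,"y":-5.8,"z":7.5,"roll":-0.477},{"x":-2,"y":-5.8,"z":7.5,"roll":-0.477},{"x":-2,"y":-5.8,"z":7.5,"roll":-0.477},{"x":-2,"y":-5.8,"z":7.5,"roll":-0.477}]'
python3 w.py w25
python3 -c "
from h import *
go((462,353.5,135,-68))"
```

```text
time_s: 36.12
ee_pos: [461.3, 353.9, 226.2]
ee_rot: [-2.602, 1.759, -0.001]
force: [0.0, -0.5, 0.8]
opening: 43.6
at [461.3 353.9 226.2] ang -68.1 open 43.6 t 36.12 F [ 0.  -0.5  0.8]
(0, 0, 0) -> [15.63, 56.02, 22.56] roll  dist 624 rows~ 15
at [461.2 354.1 226.5] ang -68.1 open 43.6 t 36.17 F [-0.5  0.3 -0.2]
(462, 353.5, 135, -68) -> [0.09, -0.04, 9.15] roll -0.001 dist 92 rows~ 3
```

View pics/w25.png

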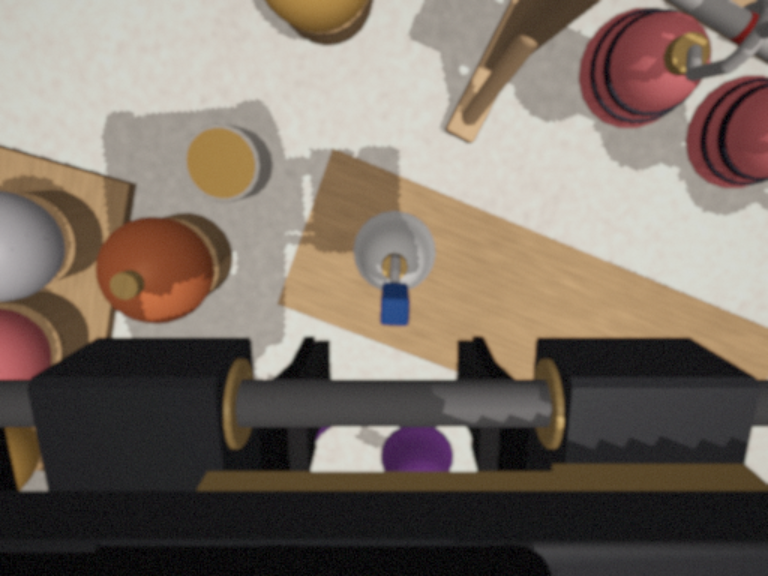

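```bash
python3 -m jog '[{"x":0.05,"y":0,"z":4,"roll":0},{"x":0.05,"y":0,"z":7.5,"roll":0},{"x":0.05,"y":0,"z":9.15,"roll":0},{"x":0.05,"y":0,"z":9.15,"roll":0},{"x":0.05,"y":0,"z":9.15,"roll":0}]'
python3 -m jog '[{"x":0,"y":0,"z":0,"roll":0},{"x":0,"y":0,"z":0,"roll":0},{"x":0,"y":0,"z":0,"roll":0},{"x":0,"y":0,"z":0,"roll":0},{"x":0,"y":0,"z":0,"roll":0},{"x":0,"y":0,"z":0,"roll":0}]' 1 25
python3 -m jog '[{"x":0,"y":0,"z":-3,"roll":0},{"x":0,"y":0,"z":-6,"roll":0},{"x":0,"y":0,"z":-9,"roll":0},{"x":0,"y":0,"z":-12,"roll":0},{"x":0,"y":0,"z":-15,"roll":0},{"x":0,"y":0,"z":-17,"roll":0},{"x":0,"y":0,"z":-17,"roll":0},{"x":0,"y":0,"z":-17,"roll":0}]'
python3 -c "
from h import *
go((480,-50,305,-86),(460,-312,305,-86))
print(manip.get_obs()['qpos'].round(2))"
```

```text
time_s: 36.58
ee_pos: [460.8, 353.9, 134.4]
ee_rot: [2.605, -1.755, -0.0]
force: [-0.2, -0.1, 1.2]
opening: 43.4
time_s: 37.08
ee_pos: [461.4, 354.0, 134.7]
ee_rot: [-2.605, 1.754, -0.002]
force: [0.9, -0.1, 1.8]
opening: 14.3
time_s: 37.75
ee_pos: [461.1, 354.1, 304.9]
ee_rot: [-2.604, 1.753, -0.002]
force: [-0.8, 0.7, -1.5]
opening: 13.7
at [461.1 354.1 304.9] ang -67.9 open 13.7 t 37.75 F [-0.8  0.7 -1.5]
(480, -50, 305, -86) -> [38.15, 13.46, -0.05] roll 0.316 dist 405 rows~ 10
(460, -312, 305, -86) -> [61.67, 25.17, -0.08] roll 0.316 dist 666 rows~ 16
[ 0.46  0.38  1.44 -0.    1.31  1.65]
```

```bash
python3 -m jog '[{"x":3.5,"y":1.3,"z":0,"roll":0.1},{"x":7.5,"y":2.6,"z":0,"roll":0.2},{"x":11.5,"y":4,"z":0,"roll":0.316},{"x":15.5,"y":5.4,"z":0,"roll":0.316},{"x":19.5,"y":6.8,"z":0,"roll":0.316},{"x":23.5,"y":8.2,"z":0,"roll":0.316},{"x":27.5,"y":9.6,"z":0,"roll":0.316},{"x":31.5,"y":11,"z":0,"roll":0.316},{"x":35,"y":12.4,"z":0,"roll":0.316},{"x":38.2,"y":13.5,"z":0,"roll":0.316},{"x":38.2,"y":13.5,"z":0,"roll":0.316},{"x":38.2,"y":13.5,"z":0,"roll":0.316}]'
python3 -c "
from h import *
go((410,-300,305,-86))"
```

```text
time_s: 38.75
ee_pos: [478.4, -52.2, 301.9]
ee_rot: [2.292, -2.147, -0.007]
force: [-0.8, 0.3, -1.2]
opening: 14.1
at [478.4 -52.2 301.9] ang -86.3 open 14.1 t 38.75 F [-0.8  0.3 -1.2]
(410, -300, 305, -86) -> [24.28, 8.44, -0.33] roll -0.004 dist 257 rows~ 7
```

```bash
python3 -m jog '[{"x":3.5,"y":1.2,"z":0,"roll":0},{"x":7.5,"y":2.6,"z":0,"roll":0},{"x":11.5,"y":4,"z":0,"roll":0},{"x":15.5,"y":5.4,"z":0,"roll":0},{"x":19.5,"y":6.8,"z":0,"roll":0},{"x":22.5,"y":7.8,"z":0,"roll":0},{"x":24.3,"y":8.4,"z":0,"roll":0},{"x":24.3,"y":8.4,"z":0,"roll":0},{"x":24.3,"y":8.4,"z":0,"roll":0},{"x":24.3,"y":8.4,"z":0,"roll":0}]'
python3 w.py w26 wheel_seat
```

```text
time_s: 39.58
ee_pos: [412.6, -296.7, 302.9]
ee_rot: [-2.298, 2.14, 0.005]
force: [-0.7, 0.9, -0.9]
opening: 13.6
at [ 412.6 -296.7  302.9] ang -85.9 open 13.6 t 39.58 F [-0.7  0.9 -0.9]
(0, 0, 0) -> [-32.44, 39.0, 30.46] roll  dist 592 rows~ 15
wheel_seat [([283.4, 88.8], 0.57)]
```

View pics/w26.png

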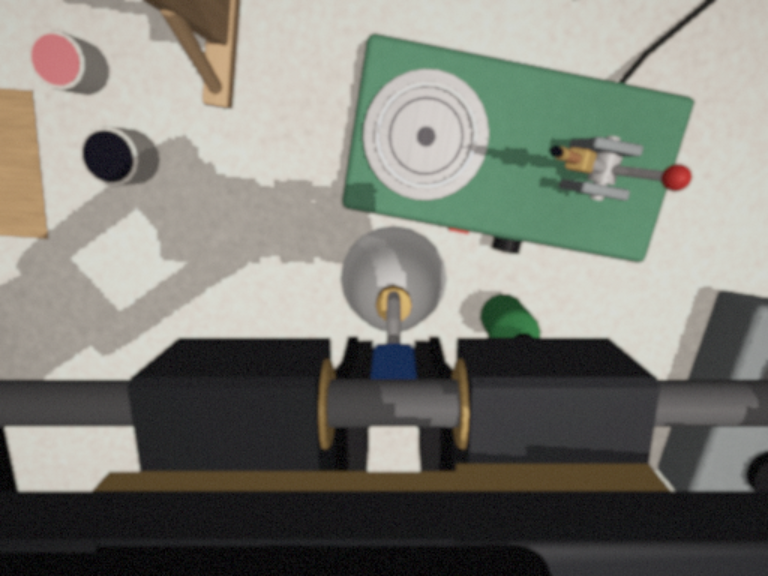

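Run:
```python
from h import *
c=camw('w26')
print(onplane(c,(426/1.5,136/1.5),45), onplane(c,(426.5/1.5,134/1.5),50))
z=np.load('pics/w26.npz'); p=z['p']
ring=lambda dx,dy:proj(c,np.array([p+[dx+32*np.cos(t),dy+32*np.sin(t),-134] for t in np.linspace(0,6.28,80)]))*1.5
for dx,dy in((0,0),(-2,0),(-2,1)): r=ring(dx,dy);print(dx,dy,r.min(0).round(1),r.max(0).round(1))
go((503,-316,240,-86),(503,-316,181,-86))
```

```text
[ 501.18245432 -314.93707238   45.        ] [ 502.48353979 -314.92090687   50.        ]
0 0 [342.2 224.6] [448.1 327.7]
-2 0 [342.1 228. ] [447.7 330.7]
-2 1 [340.4 227.8] [446.1 330.6]
at [ 413.  -296.8  303.5] ang -85.9 open 13.8 t 39.68 F [-0.1 -0.3 -0.2]
(503, -316, 240, -86) -> [2.57, -8.85, 6.34] roll 0.002 dist 112 rows~ 3
(503, -316, 181, -86) -> [2.59, -8.85, 12.24] roll 0.002 dist 153 rows~ 4
```

```bash
python3 -m jog '[{"x":0.9,"y":-3,"z":0,"roll":0},{"x":1.8,"y":-6,"z":1,"roll":0},{"x":2.6,"y":-8.85,"z":3,"roll":0},{"x":2.6,"y":-8.85,"z":6.3,"roll":0},{"x":2.6,"y":-8.85,"z":8.5,"roll":0},{"x":2.6,"y":-8.85,"z":10,"roll":0},{"x":2.6,"y":-8.85,"z":10,"roll":0},{"x":2.6,"y":-8.85,"z":10,"roll":0},{"x":2.6,"y":-8.85,"z":10,"roll":0}]'
python3 -c "
from h import *
go((503,-315.7,181,-86))"
python3 w.py w27
```

```text
time_s: 40.43
ee_pos: [503.8, -318.6, 205.3]
ee_rot: [-2.299, 2.141, -0.003]
force: [-0.2, -0.8, -1.0]
opening: 14.0
at [ 503.8 -318.6  205.3] ang -85.9 open 14.0 t 40.43 F [-0.2 -0.8 -1. ]
(503, -315.7, 181, -86) -> [-0.3, 0.06, 2.43] roll 0.001 dist 24 rows~ 1
at [ 503.8 -318.6  205.3] ang -85.9 open 14.0 t 40.43 F [-0.2 -0.8 -1. ]
(0, 0, 0) -> [-35.38, 48.02, 20.4] roll  dist 630 rows~ 16
```

View pics/w27.png

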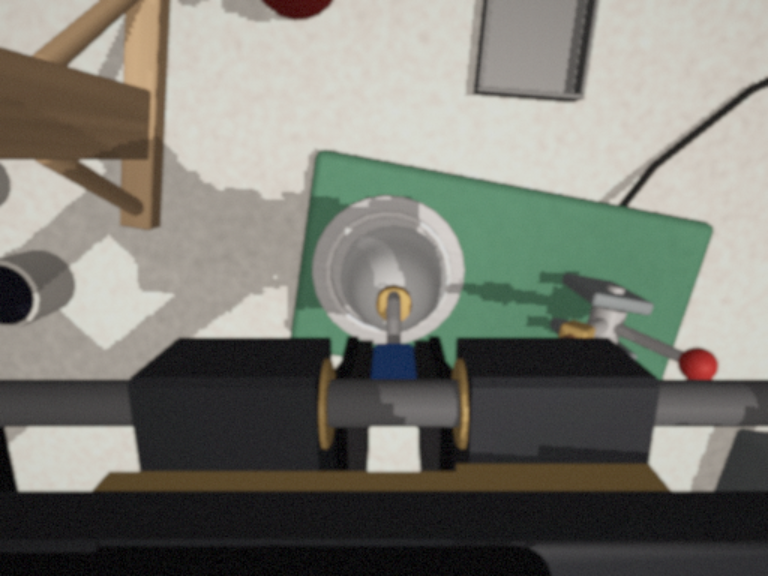

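```bash
python3 -m jog '[{"x":-0.3,"y":0.05,"z":0,"roll":0},{"x":-0.3,"y":0.05,"z":0.7,"roll":0},{"x":-0.3,"y":0.05,"z":1.4,"roll":0},{"x":-0.3,"y":0.05,"z":2.1,"roll":0},{"x":-0.3,"y":0.05,"z":2.4,"roll":0},{"x":-0.3,"y":0.05,"z":2.4,"roll":0},{"x":-0.3,"y":0.05,"z":2.4,"roll":0}]'
python3 -m jog '[{"x":0,"y":0,"z":0.1,"roll":0},{"x":0,"y":0,"z":0.2,"roll":0},{"x":0,"y":0,"z":0.2,"roll":0},{"x":0,"y":0,"z":0.2,"roll":0}]'
```

```text
time_s: 41.07
ee_pos: [501.9, -315.9, 179.6]
ee_rot: [-2.297, 2.143, 0.001]
force: [1.4, 0.1, -0.8]
opening: 14.0
time_s: 41.4
ee_pos: [502.2, -316.1, 178.7]
ee_rot: [2.298, -2.142, 0.001]
force: [-0.6, 1.0, 4.5]
opening: 13.7
```

```bash
python3 -m jog '[{"x":0,"y":0,"z":-0.05,"roll":0},{"x":0,"y":0,"z":-0.05,"roll":0},{"x":0,"y":0,"z":-0.05,"roll":0},{"x":0,"y":0,"z":-0.05,"roll":0},{"x":0,"y":0,"z":-0.05,"roll":0},{"x":0,"y":0,"z":-2,"roll":0},{"x":0,"y":0,"z":-5,"roll":0},{"x":0,"y":0,"z":-8,"roll":0},{"x":0,"y":0,"z":-8,"roll":0},{"x":0,"y":0,"z":-8,"roll":0}]' 0
python3 w.py w28
python3 -c "
from h import *
S=manip.read_camera('scene');crop('s',S,(40,140,390,300),2.2,'s28')"
```

```text
time_s: 42.23
ee_pos: [503.1, -316.7, 260.1]
ee_rot: [-2.298, 2.142, -0.008]
force: [-0.6, -0.4, 0.3]
opening: 43.1
at [ 503.1 -316.7  260.1] ang -86.0 open 43.1 t 42.23 F [-0.6 -0.4  0.3]
(0, 0, 0) -> [-35.2, 48.06, 25.72] roll  dist 649 rows~ 16
```

View pics/w28.png

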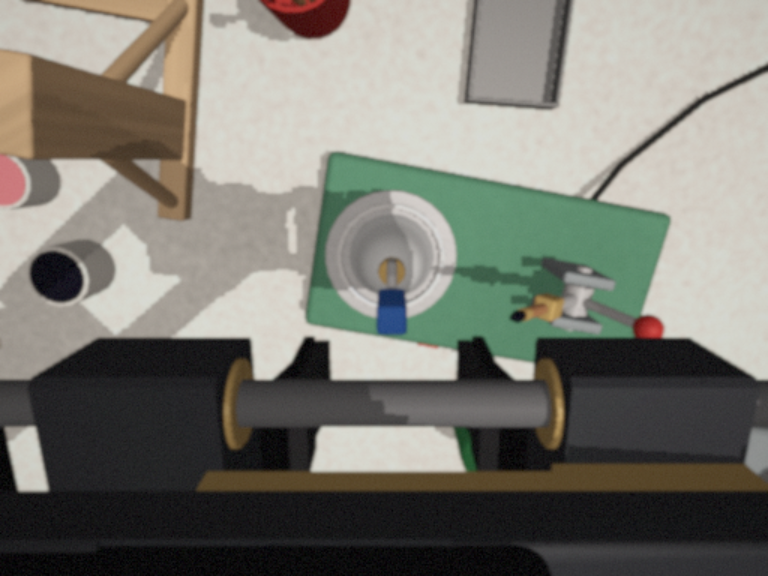

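View pics/s28.png

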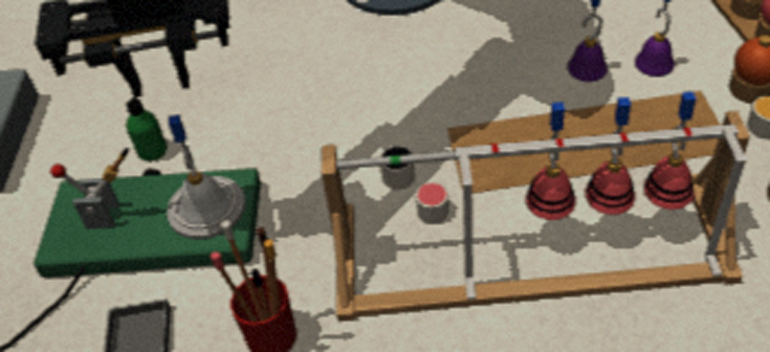

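```bash
python3 -c "
from h import *
m=(502,-315,-.115)
c=camw('w28'); k=onplane(c,(648/1.5,328/1.5),129); print(k, Wt(m,(0,-161,129)))
go((*Wt(m,(0,-196,0))[:2],260,-6.6))"
```

```text
[ 483.53932905 -475.04003676  129.        ] [ 483.52578317 -474.93656027  129.        ]
at [ 501.5 -315.3  257.3] ang -86.0 open 43.8 t 42.33 F [-0.2  0.3 -0.4]
(np.float64(479.5096490748419), np.float64(-509.7053777255863), 260, -6.6) -> [19.23, 3.55, -0.29] roll -1.386 dist 196 rows~ 5
```

Knob confirmed at its fully-up place (0 mm off). Moving behind it.

```bash
python3 -m jog '[{"x":3.8,"y":0.7,"z":-0.3,"roll":-0.12},{"x":7.6,"y":1.4,"z":-0.3,"roll":-0.24},{"x":11.4,"y":2.1,"z":-0.3,"roll":-0.36},{"x":15.2,"y":2.8,"z":-0.3,"roll":-0.48},{"x":19.2,"y":3.5,"z":-0.3,"roll":-0.6},{"x":19.2,"y":3.5,"z":-0.3,"roll":-0.72},{"x":19.2,"y":3.5,"z":-0.3,"roll":-0.84},{"x":19.2,"y":3.5,"z":-0.3,"roll":-0.96},{"x":19.2,"y":3.5,"z":-0.3,"roll":-1.08},{"x":19.2,"y":3.5,"z":-0.3,"roll":-1.2},{"x":19.2,"y":3.5,"z":-0.3,"roll":-1.32},{"x":19.2,"y":3.5,"z":-0.3,"roll":-1.386},{"x":19.2,"y":3.5,"z":-0.3,"roll":-1.386},{"x":19.2,"y":3.5,"z":-0.3,"roll":-1.386},{"x":19.2,"y":3.5,"z":-0.3,"roll":-1.386}]' 1 25
python3 w.py w29
python3 -c "
from h import *
m=(502,-315,-.115)
go(*[(*Wt(m,(0,y,0))[:2],121,-6.6) for y in (-196,-128)])"
```

```text
time_s: 43.58
ee_pos: [480.3, -509.4, 259.8]
ee_rot: [-3.134, 0.183, 0.002]
force: [-0.5, -0.3, 0.3]
opening: 0.3
at [ 480.3 -509.4  259.8] ang -6.7 open 0.3 t 43.58 F [-0.5 -0.3  0.3]
(0, 0, 0) -> [-53.58, -44.97, 26.13] roll  dist 747 rows~ 18
at [ 480.4 -509.5  260.1] ang -6.7 open 0.2 t 43.63 F [-0.1  0.1  0.7]
(np.float64(479.5096490748419), np.float64(-509.7053777255863), 121, -6.6) -> [-0.07, 0.04, 13.91] roll -0.001 dist 139 rows~ 4
(np.float64(487.31242388561105), np.float64(-442.1545323922196), 121, -6.6) -> [-0.08, -6.76, 13.92] roll -0.001 dist 155 rows~ 4
```

View pics/w29.png

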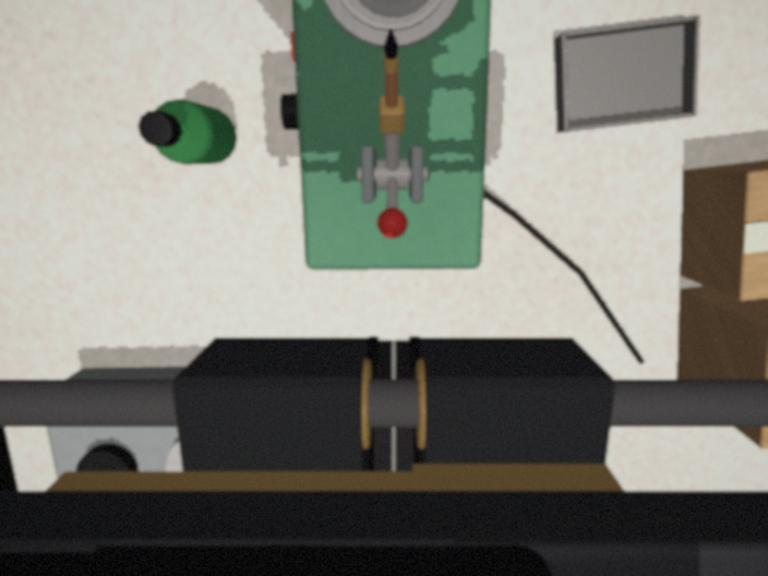

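```bash
python3 -m jog '[{"x":-0.05,"y":0,"z":4,"roll":0},{"x":-0.05,"y":0,"z":8,"roll":0},{"x":-0.05,"y":0,"z":12,"roll":0},{"x":-0.05,"y":0,"z":13.9,"roll":0},{"x":-0.05,"y":0,"z":13.9,"roll":0},{"x":-0.05,"y":0,"z":13.9,"roll":0}]'
python3 -m jog '[{"x":0,"y":-1.5,"z":0,"roll":0},{"x":0,"y":-2.5,"z":0,"roll":0},{"x":0,"y":-3.5,"z":0,"roll":0},{"x":0,"y":-4.3,"z":0,"roll":0},{"x":0,"y":-5,"z":0,"roll":0},{"x":0,"y":-5.6,"z":0,"roll":0},{"x":0,"y":-6.2,"z":0,"roll":0},{"x":0,"y":-6.5,"z":0,"roll":0},{"x":0,"y":-6.5,"z":0,"roll":0},{"x":0,"y":-6.5,"z":0,"roll":0}]'
python3 -m jog '[{"x":0,"y":-0.2,"z":0,"roll":0},{"x":0,"y":-0.4,"z":0,"roll":0},{"x":0,"y":-0.4,"z":0,"roll":0}]'
```

```text
time_s: 44.13
ee_pos: [479.7, -509.3, 120.8]
ee_rot: [-3.134, 0.181, 0.003]
force: [1.0, -1.3, 0.1]
opening: 0.7
time_s: 44.97
ee_pos: [487.5, -444.6, 121.7]
ee_rot: [-3.135, 0.18, 0.001]
force: [-0.3, -0.4, 0.3]
opening: 0.7
time_s: 45.22
ee_pos: [487.9, -442.0, 121.8]
ee_rot: [3.135, -0.18, -0.0]
force: [0.3, -3.3, -1.5]
opening: 0.5
```

```bash
python3 -m jog '[{"x":0,"y":-0.15,"z":0,"roll":0},{"x":0,"y":-0.15,"z":0,"roll":0},{"x":0,"y":-0.15,"z":0,"roll":0}]'
python3 -m jog '[{"x":0,"y":-0.15,"z":0,"roll":0},{"x":0,"y":-0.15,"z":0,"roll":0},{"x":0,"y":-0.15,"z":0,"roll":0}]'
```

```text
time_s: 45.47
ee_pos: [487.9, -441.8, 121.9]
ee_rot: [3.133, -0.18, 0.001]
force: [-1.8, -5.1, -3.4]
opening: 0.5
time_s: 45.72
ee_pos: [488.0, -441.6, 121.9]
ee_rot: [3.13, -0.18, 0.001]
force: [-1.8, -6.9, -4.4]
opening: 0.1
```

```bash
python3 -m jog '[{"x":0,"y":1,"z":0,"roll":0},{"x":0,"y":2,"z":0,"roll":0},{"x":0,"y":2.5,"z":-2,"roll":0},{"x":0,"y":3,"z":-6,"roll":0},{"x":0,"y":4,"z":-10,"roll":0},{"x":0,"y":5,"z":-14,"roll":0},{"x":0,"y":6,"z":-16,"roll":0},{"x":0,"y":6,"z":-16,"roll":0},{"x":0,"y":6,"z":-16,"roll":0},{"x":0,"y":6,"z":-16,"roll":0}]'
python3 w.py w30
python3 -c "
from h import *
S=manip.read_camera('scene');crop('s',S,(40,120,390,300),2.2,'s30');crop('s',S,(40,170,190,270),5,'s30m');crop('s',S,(250,150,390,250),5.5,'s30r')
D=manip.read_camera('side');crop('s',D,(180,80,320,320),2.4,'d30')"
```

```text
time_s: 46.55
ee_pos: [480.8, -496.8, 280.7]
ee_rot: [-3.133, 0.181, 0.003]
force: [0.2, 0.8, -0.9]
opening: 0.5
at [ 480.8 -496.8  280.7] ang -6.6 open 0.5 t 46.55 F [ 0.2  0.8 -0.9]
(0, 0, 0) -> [-53.43, -43.74, 28.3] roll  dist 746 rows~ 18
```

View pics/w30.png

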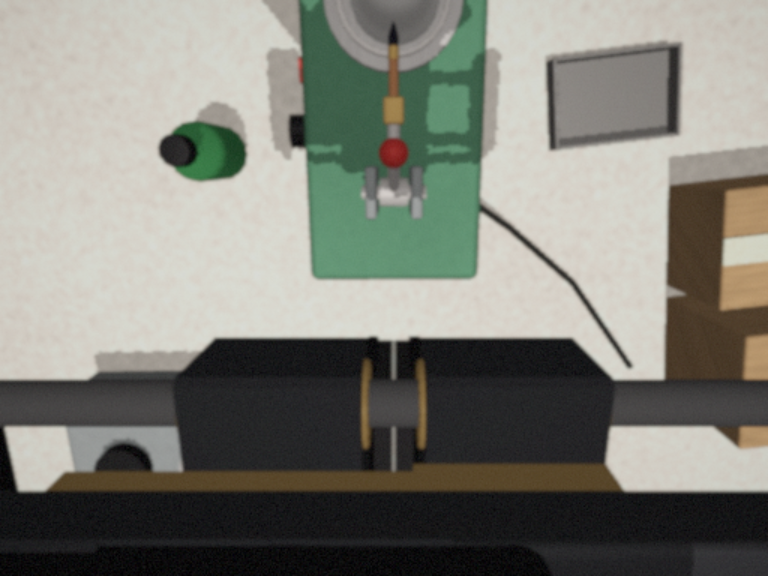

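View pics/s30m.png

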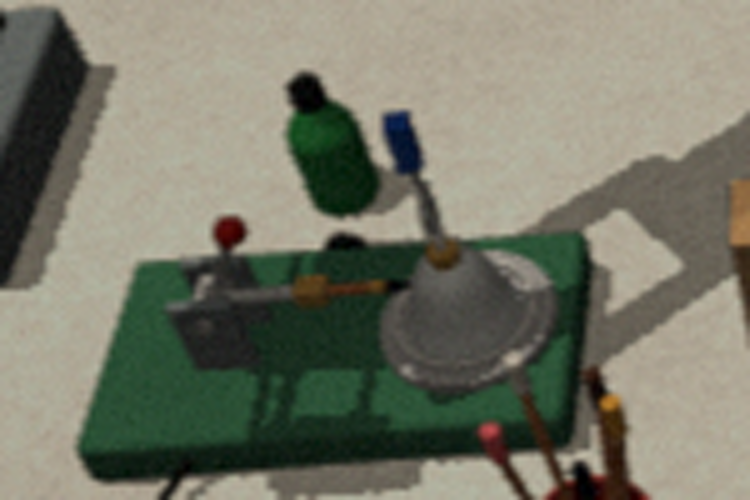

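View pics/s30r.png

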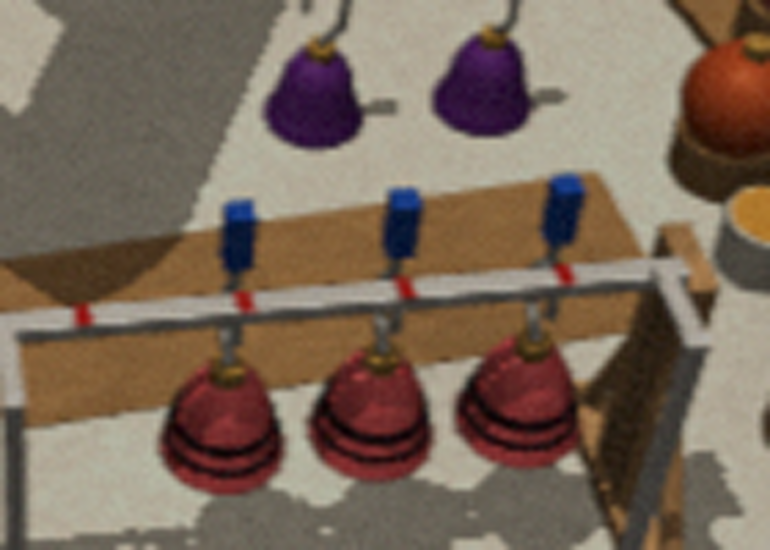

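View pics/d30.png

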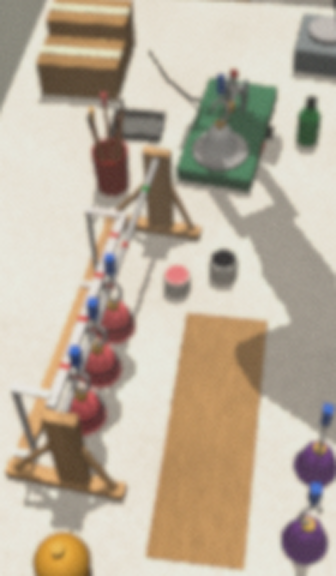

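```bash
python3 -c "
from h import *
o=manip.get_obs(); print(o['time_s'],o['force']); print(manip.hand_in())"
```

```text
46.7 [-0.47704191 -0.07341548  0.57756294]
the job is handed in; nothing more can be done
None
```

I finished the job in the order asked and handed it in at 46.7 s of the 210 s allowed; no verdict was reported.

**What I did**
1. I swung the brush up by its knob until it hit the stop, with about 9 N of push and no further movement.
2. I hung three finished bells: the wheel bell at mark 4 and the two black-banded bells from the paper at marks 3 and 2. The third paper bell was absent.
3. I set the unpainted bell upright in the wheel cup, then swung the brush down to its stop, with about 7 N of push and no further movement.

**Last checks**
- **Bells on the rail:** the last pictures show all three hanging at their red marks under the guard bar. The one at mark 2 sits about 2 mm off centre, still inside the 8 mm band, so I left it.
- **Blank and brush:** the blank stands upright in the cup with the brush level at it.
- **Everything else:** the pots, jars and purple look-alikes look where they were. I judged this by eye and did not measure them again. The gripper was well clear of everything.
- **Disagreement:** my first estimate of the machine's position, from the scene camera, was about 8 mm off the wrist camera's. I used the wrist camera's figure, and the contacts there and at the rail matched my estimates within 1–2 mm.

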